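# Tighten the thermometer pocket's gland nut on the herb still

### The job

The gland nut that clamps the copper thermometer pocket in the still's lid is loose: turn it down clockwise with the fingers only until it is finger-tight, then fetch the slotted ring spanner that fits it, lower its ring over the pocket on to the nut and give the nut one more quarter turn with it, no further. Then take the spanner off and lay it gently down flat on the counter; do not bump the thin copper pocket, and leave everything else where it stands.

Things in the scene. Friction and masses are not known exactly. Their poses are not given: they have to be found in the camera images.
- still: Small steel herb-water still, one fixed unit. Origin: underside centre of its round hotplate (210 mm across), on the counter, z up. Boiler 180 mm across; flat lid 192 mm across, its top 135 mm up. The gland stands upright on the lid, 55 mm from the centre along -x. At +45 mm in x a copper vapour pipe rises to 235 mm and runs along +y to a condenser column (106 mm across, 200 mm high) at y = 265 mm.
- gland_nut: Brass hexagon gland nut, upright axis, right-hand thread: 30 mm across flats, 34.6 mm over corners, 16 mm high: flats 11 mm, then a chamfer. Origin: on its axis at its underside, z up; flats face its +x, -x and every 60 degrees. It starts 0.6 to 2.1 rad short of finger-tight (differs each time, must be felt); runs clockwise with 0.12 N m.
- pocket: Thin-walled copper thermometer pocket, an upright tube 15 mm across that stands out of the top of the gland nut on its axis. Origin: on the axis 176 mm above the counter; its open end is 202 mm above the counter. Keep what bears on it under 15 N.
- fitting: Fixed brass fitting under the nut: hexagon boss 32 mm across flats, top 144 mm above the counter, and above it a threaded barrel 26 mm thick. The nut's underside stands 160 mm above the counter. Origin on the gland's axis at counter height.
- follower: Brass follower ring hidden inside the fitting under the nut, pushed down 2 mm a turn by the nut's thread. Origin: its underside, on the axis; 152 mm above the counter when the nut is finger-tight, at most 0.7 mm higher before.
- ferrule (a joint): How far the nut has been turned clockwise past finger-tight, in rad: 0 until then, 1.57 after a quarter turn. Finger-tight, the nut meets the ferrule and stiffens at once from 0.12 to 0.8 N m, with no give; it stays where it is left. The fingers must not force it past 0.25; over 2.0 the ferrule is spoilt. If turned back, the nut runs loose again easily.
- spanner: Larger of two loose steel flare-nut spanners lying flat on the counter, the one that fits: 10 mm thick, 0.45 kg. Its head is a hexagon ring, 31.6 mm across flats inside, 47 mm outside, the side facing +x left open as a slot. Origin: on the ring's axis at the underside; z up. Handle along -x, a bar 19 mm wide, to 215 mm behind the origin; centre of mass about 100 mm behind.
- small_spanner: Smaller flare-nut spanner, same shape, too small for the nut (ring 21 mm across flats inside, handle to 155 mm behind the origin, 7 mm thick). Origin and axes as on the larger one. Bystander.
- oil_bottle: Amber glass bottle 40 mm across, 82 mm high, standing. Origin: centre of the underside. Bystander.
- mortar: Brass mortar, 92 mm across, 85 mm high. Origin: centre of the underside. Bystander.
- tea_tin: Square metal tin 75 x 75 x 95 mm. Origin: centre of the underside. Bystander.
- spare_nut: Loose spare brass nut lying on the counter, 30 mm across flats, 14 mm high. Origin: centre of the underside. Bystander.
- clove_jar: Glass jar 68 mm across, 95 mm high. Origin: centre of the underside. Bystander.
- scoop: Small steel scoop with a wooden handle, 160 mm long, 30 mm high. Origin: where the handle meets the blade, at the underside. Bystander.
Not all that is in view belongs to the job. Leave any turquoise look-alike of the spanner alone.

How it is judged:
By the outcome, as a careful person would: the job done as asked, in the order asked, and still so for the second after the job is handed in, with the robot touching nothing.
It also fails if it takes over 72 s, if anything falls off the work surface, if the arm or the gripper's body presses on something with over 40 N, if the wrist force passes 120 N, or if a joint passes its speed limit or range.

### The arm

A 6-joint arm with a two-finger parallel gripper is mounted at the origin on the work surface. World frame = base frame: x ahead of the robot, y to its left, z up, the work surface at z = 0. Lengths are in m, angles in rad, forces in N, time in s.
With the tool pointing down it reaches from about 0.375 to 0.9 m from the base axis. Payload 3.1 kg.
Tool frame: the origin (TCP) lies at the very end of the fingers, on their centre line; the grasp point (between the pads) lies 19 mm behind it; z points along the fingers, y is the direction in which the jaws open and shut (so a half turn about z gives the same grasp; the last joint's range is limited). The gripper opens to 85 mm and grips with 20 to 120 N. Pads are 22 mm wide; open, the fingers measure 114 mm over their backs; the gripper's body (76 mm by 85 mm) begins 54 mm behind the grasp point. The pads swing forward as they close: fully open they stand 13 mm farther back than shut.
Start: joints at [1.151, 0.527, 1.433, -0, 1.181, -0.178], TCP at [0.15, 0.607, 0.231] pointing down, gripper open.
Joint ranges: [-3.08, 3.08], [-0.75, 2.2], [0.22, 2.44], [-1.43, 4.57], [0, 2.65], [-2.85, 2.85]. Speed limits (rad/s): [2.79, 2.79, 3.14, 3.14, 3.14, 3.14].

### API

Orientations are given as a unit quaternion [x, y, z, w].
In Python, from station import manip gives the robot as it stands. The module is installed in compiled form; this text tells all that it offers.
- The arm moves only by the tool send_rows, never from a script. Its argument "commands" is a list of rows, each an object with "delta_pos": the shift along the world's x, y, z in cm, a list of three; "yaw": the turn about the world's z in rad. A call has 1 to 10 rows; each row shifts and turns the pose as measured when the row begins; what a row does not reach is not made up. A row lasts 1/8 s, in which the tool goes at most 62.5 mm and 10.7 degrees, less where a joint would pass 70% of its speed; a pose out of reach is approached as far as the arm can. A call is refused whole if a number of a shift passes 6.25 or a number of a turn 0.188, either way. A call with a gripper value outside its range is refused whole. "grip" is the closure, from -1 (fully open) to 1 (shut), set as the call begins (left out, the last holds). The fingers move at their own pace and stop on an object; "force" is the grip in N (left out, the last holds). Time passes only in rows, so rows that do not move let the fingers close. It gives the time, the measured TCP pose, the force and the opening at its end, in the units of the state.
- manip.sense(): the state, without advancing time (a new reading comes with each control period).
- manip.snapshot(name): name is "scene" or "top" or "wrist"; returns the picture (420x560x3 uint8, blue, green, red); there is no depth.
- manip.get_calibration(name): a dict with "fx", "fy", "cx", "cy" (pixels), "world_to_cam" (4x4, takes a point from world to camera coordinates); the wrist camera has in their place "mount" (4x4, takes a point from camera to tool coordinates, whose origin is the TCP and whose axes are the flange's). Camera axes: x right, y down, z forward; pixel columns grow to the right and rows downward; lengths in m; the calibration is good to about 2 mm. A picture is of the moment at which its call begins: read the wrist's pose just before it. get_calibration takes no time and is no camera call.
- manip.sign_off(): hands the job in, once; it reports no verdict.
The state is a dict: "t": time; "q": joint angles; "qd": joint speeds; "tau": joint torques, N m; "tcp_pos": TCP position; "tool_rot": TCP orientation; "force": force on the tool from outside, world axes, zero at the start; "ft_torque": the same for the moment, N m; "finger_gap": opening from 0.0 (shut) to 1.0 (fully open).
Only numpy, scipy, OpenCV 4.12 (cv2) and the standard library are available. Lean on these libraries where they do the work, as an engineer would, in place of code of your own. Each camera call takes 0.05 s, during which the arm holds its last target. There are 200 camera calls.

## Working session

There is one attempt and no reset: what is moved stays moved. The work goes in short steps, Python scripts to look and compute and a tool call to move; the robot and the scene stay as the last step left them, time stands still between calls to the robot, and variables do not carry over. Pictures are saved under pics/ and viewed, about 8 in all and at most 12, crops included, and the job is handed in when it is done.

Besides the shell and the picture viewer there is one more tool, called after "Request:" as a command line: name --argument value ..., lists and objects as JSON in quotes. send_rows: Moves the arm, as the interface text tells. Its arguments: {"type":"object","properties":{"commands":{"type":"array","items":{"type":"object","properties":{"delta_pos":{"type":"array","items":{"type":"number"}},"yaw":{"type":"number"}}}},"grip":{"type":"number"},"force":{"type":"number"}},"required":["commands"]}

```bash
mkdir -p pics; cat > h.py <<'E'
import numpy as np, cv2
from station import manip
from scipy.spatial.transform import Rotation as R
def cal(n):
    c=manip.get_calibration(n)
    K=np.array([[c['fx'],0,c['cx']],[0,c['fy'],c['cy']],[0,0,1]])
    if n=='wrist':
        s=manip.sense(); T=np.eye(4); T[:3,:3]=R.from_quat(s['tool_rot']).as_matrix(); T[:3,3]=s['tcp_pos']
        W=np.linalg.inv(T@np.array(c['mount']))
    else: W=np.array(c['world_to_cam'])
    return K,W
def ray(K,W,uv,z):
    Ci=np.linalg.inv(W); d=Ci[:3,:3]@np.linalg.inv(K)@np.array([uv[0],uv[1],1.]); o=Ci[:3,3]
    return o+d*(z-o[2])/d[2]
def proj(K,W,p):
    q=K@(W@np.append(p,1))[:3]; return q[:2]/q[2]
E
python3 - <<'E'
from h import *
print(manip.sense())
for n in ['scene','top']:
    K,W=cal(n); im=manip.snapshot(n); cv2.imwrite(f'pics/{n}0.png',im); print(n,K[0,0],np.linalg.inv(W).round(3))
a=[cv2.imread(f'pics/{n}0.png') for n in('scene','top')]
for n,x in zip(('scene','top'),a): cv2.imwrite(f'pics/{n}0v.png',cv2.resize(x,(800,600),interpolation=cv2.INTER_CUBIC))
E
```

```text
{'t': 0.0, 'q': array([ 1.15051312e+00,  5.28444336e-01,  1.43392712e+00, -2.16370455e-06,
        1.18136475e+00, -1.78553925e-01]), 'qd': array([ 4.29601257e-05, -6.44230319e-04,  1.09859389e-03, -3.58104798e-04,
       -9.81133096e-04,  7.40074773e-04]), 'tau': array([ 1.20518903e-04, -4.42349768e+01, -1.78026527e+01, -2.39898418e-04,
        8.47144373e-03, -7.70232901e-06]), 'tcp_pos': array([0.14932054, 0.60616067, 0.23033912]), 'tool_rot': array([ 1.20570106e-01,  9.92704236e-01, -1.02438752e-03, -3.15180710e-04]), 'force': array([ 0.86200132,  0.44325611, -0.53683593]), 'ft_torque': array([-0.0216259 ,  0.02613948, -0.00220574]), 'finger_gap': 0.9989099882983339}
scene 394.2816155474493 [[-0.738  0.421 -0.528  1.045]
 [ 0.675  0.466 -0.572  0.436]
 [ 0.005 -0.778 -0.628  0.713]
 [ 0.     0.     0.     1.   ]]
top 437.5341079049449 [[-0.006 -0.981  0.192  0.32 ]
 [-1.     0.002 -0.021 -0.103]
 [ 0.02  -0.192 -0.981  1.19 ]
 [ 0.     0.     0.     1.   ]]
```

View pics/top0v.png

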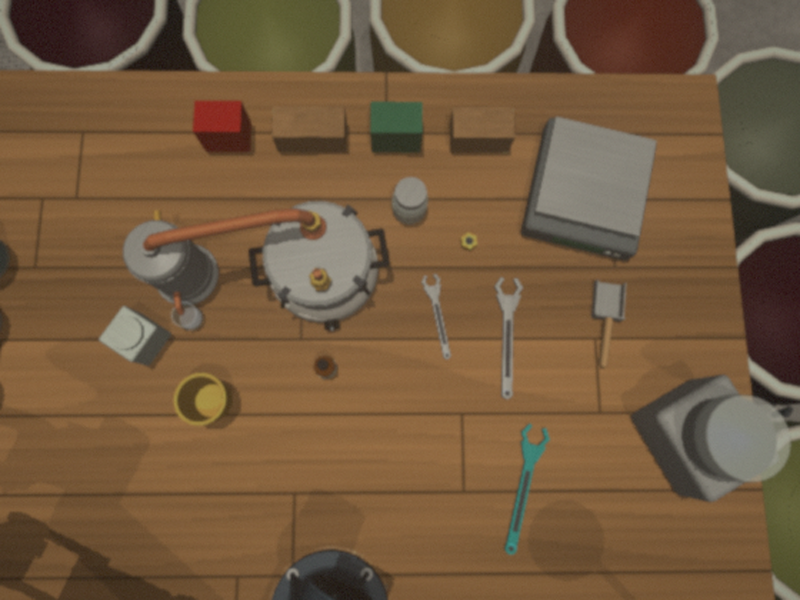

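View pics/scene0v.png

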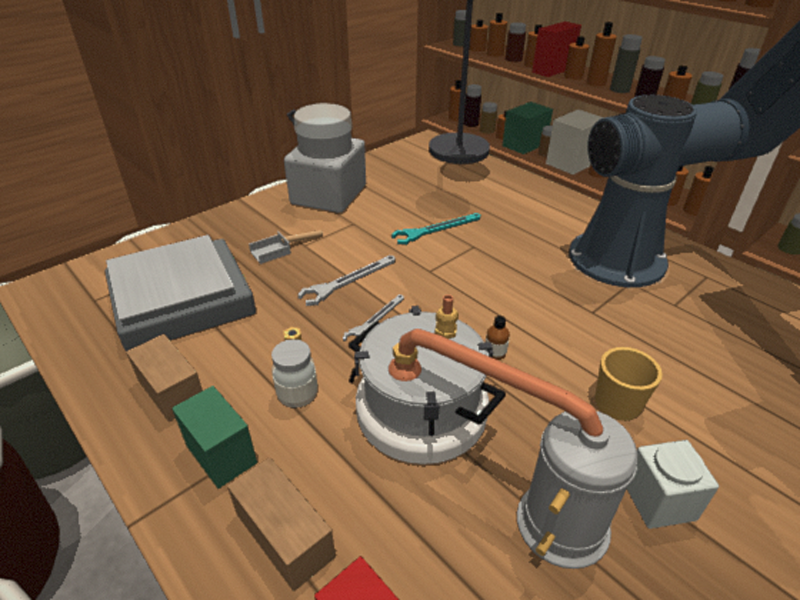

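Top view (800x600 px): gland at (319,278), big spanner with its head at (508,292) and tail at (507,395), small spanner at (432,285), and the turquoise decoy at (530,440). The scene view agrees and shows clamps on the lid rim. Next, coarse positions.

```bash
python3 - <<'E'
from h import *
K,W=cal('top'); f=.7
for n,uv,z in [('pocket top',(319,271),.202),('gland',(319,280),.17),('span tip',(508,281),.01),('span head',(508,298),.01),('span tail',(507,396),.01),('pipe',(313,222),.2),('lid',(320,250),.135),('small head',(432,285),.007),('bottle',(323,358),.08)]:
    print(n,ray(K,W,np.array(uv)*f,z).round(3))
s=manip.sense(); print(R.from_quat(s['tool_rot']).as_matrix().round(3)); c=manip.get_calibration('wrist'); print(c['fx'],np.array(c['mount']).round(3))
E
```

```text
pocket top [0.569 0.008 0.202]
gland [0.561 0.011 0.17 ]
span tip [ 0.596 -0.338  0.01 ]
span head [ 0.563 -0.337  0.01 ]
span tail [ 0.375 -0.327  0.01 ]
pipe [0.653 0.019 0.2  ]
lid [0.623 0.014 0.135]
small head [ 0.589 -0.19   0.007]
bottle [0.44  0.011 0.08 ]
[[-0.971  0.239 -0.001]
 [ 0.239  0.971 -0.002]
 [ 0.    -0.002 -1.   ]]
306.3514020678215 [[-0.002 -0.96  -0.28   0.071]
 [ 1.    -0.002 -0.     0.   ]
 [-0.    -0.28   0.96  -0.142]
 [ 0.     0.     0.     1.   ]]
```

Request:
send_rows --commands '[{"delta_pos": [3.5,-6,3]},{"delta_pos": [3.5,-6,2]},{"delta_pos": [3.5,-6,1]},{"delta_pos": [3.5,-6,0]},{"delta_pos": [3.5,-6,0]},{"delta_pos": [3.5,-6,0]},{"delta_pos": [3.5,-6,0]},{"delta_pos": [3.5,-6,0]},{"delta_pos": [3.5,-6,0]},{"delta_pos": [3.5,-3,0]}]'

```text
validation failed for argument at $.co...
```

```bash
python3 - <<'E'
from h import *
s=manip.sense(); print(s['t'],s['tcp_pos'],s['q'],s['force'],s['ft_torque'])
K,W=cal('wrist'); im=manip.snapshot('wrist'); cv2.imwrite('pics/w1.png',im)
print(np.linalg.inv(W).round(3)); print(proj(K,W,[.567,.01,.202]),proj(K,W,[.565,.01,.17]))
E
```

```text
0.1 [0.14934437 0.60621905 0.23042954] [ 1.15051976e+00  5.28366747e-01  1.43379274e+00 -9.52024010e-06
  1.18141118e+00 -1.78506135e-01] [-0.11890436  0.18406592 -0.11153059] [-0.00187302 -0.00518571 -0.00355421]
[[ 0.241  0.932  0.271  0.08 ]
 [ 0.971 -0.231 -0.069  0.624]
 [-0.002  0.279 -0.96   0.372]
 [ 0.     0.     0.     1.   ]]
[-155.07635478  702.46471792] [-119.85204816  652.70495229]
```

View pics/w1.png

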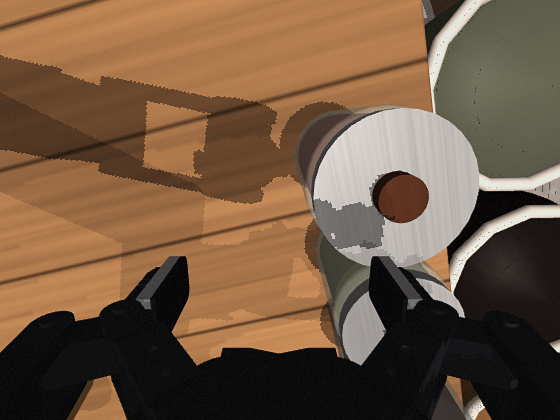

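The move was refused, probably because the rows had no yaw. This wrist picture just shows the start area: fingers at (165,290) and (395,290), and bottles at the table edge.

Request:
send_rows --commands '[{"delta_pos": [3.5,-6,3],"yaw": 0},{"delta_pos": [3.5,-6,2],"yaw": 0},{"delta_pos": [3.5,-6,1],"yaw": 0},{"delta_pos": [3.5,-6,0],"yaw": 0},{"delta_pos": [3.5,-6,0],"yaw": 0},{"delta_pos": [3.5,-6,0],"yaw": 0},{"delta_pos": [3.5,-6,0],"yaw": 0},{"delta_pos": [3.5,-6,0],"yaw": 0},{"delta_pos": [3.5,-6,0],"yaw": 0},{"delta_pos": [3.5,-3,0],"yaw": 0}]'

```text
t: 1.4
tcp_pos: [0.4638, 0.0922, 0.2816]
tool_rot: [0.117, 0.993, -0.0, 0.002]
force: [0.1, 1.0, 0.4]
finger_gap: 0.999
```

Request:
send_rows --commands '[{"delta_pos": [3,-4,0],"yaw": 0.08},{"delta_pos": [3,-3.5,0],"yaw": 0.08},{"delta_pos": [0,0,0],"yaw": 0.08},{"delta_pos": [0,0,0],"yaw": 0},{"delta_pos": [0,0,0],"yaw": 0}]'

```text
t: 2.02
tcp_pos: [0.5274, 0.0108, 0.2803]
tool_rot: [-0.002, 1.0, -0.0, 0.001]
force: [-0.7, -0.1, 0.5]
finger_gap: 1.002
```

```bash
python3 - <<'E'
from h import *
s=manip.sense(); print(s['t'],s['tcp_pos'],s['q'],s['tool_rot'])
K,W=cal('wrist'); im=manip.snapshot('wrist'); cv2.imwrite('pics/w2.png',im)
print(np.linalg.inv(W).round(3)); print(proj(K,W,[.567,.01,.202]),proj(K,W,[.565,.01,.17]))
E
```

```text
2.025 [0.52740003 0.01080513 0.28029695] [-1.91785077e-01  3.36527077e-01  1.61729513e+00  4.93157876e-04
  1.18496423e+00 -1.76755163e+00] [-2.39263127e-03  9.99996127e-01 -4.65879680e-05  1.42083756e-03]
[[-0.003  0.959  0.282  0.456]
 [ 1.     0.003  0.001  0.011]
 [-0.     0.282 -0.959  0.422]
 [ 0.     0.     0.     1.   ]]
[277.09462244 261.97437804] [277.26679953 243.42913456]
```

View pics/w2.png

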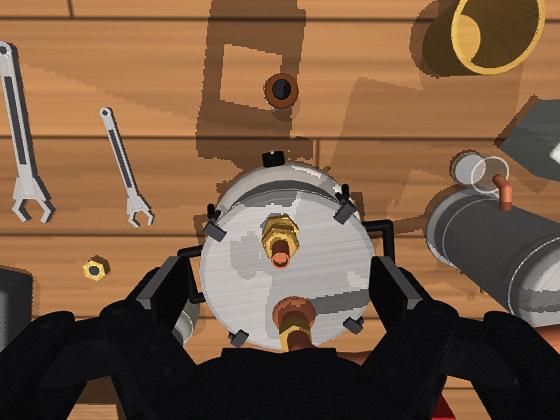

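Wrist view: pocket mouth at (281,260), nut about (281,238), lid clamps at the rim; large spanner at top left (head (32,205)). Zooming on the gland for precision and nut orientation.

```bash
python3 - <<'E'
from h import *
im=cv2.imread('pics/w2.png'); c=im[200:280,230:330]; cv2.imwrite('pics/w2c.png',cv2.resize(c,None,fx=7,fy=7,interpolation=cv2.INTER_CUBIC))
E
```

```text
(no output)
```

View pics/w2c.png

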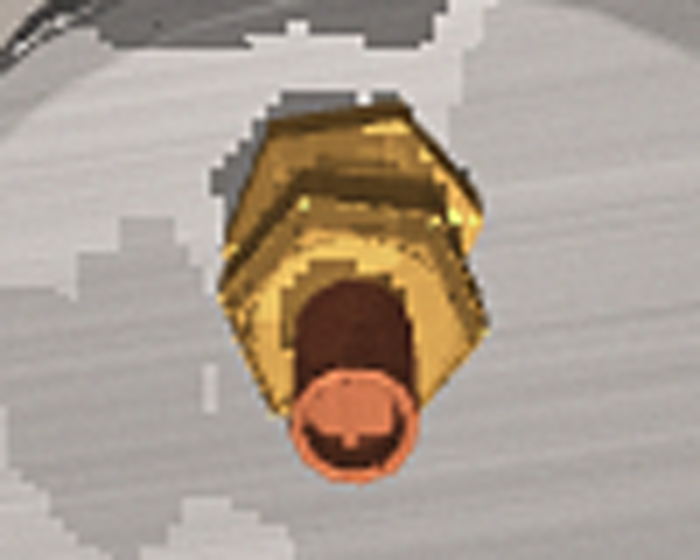

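```bash
python3 - <<'E'
from h import *
K,_=cal('wrist'); c=manip.get_calibration('wrist')
K,W=cal('wrist')
P=ray(K,W,(280.7,260.7),.202); print('pocket',P.round(4))
for e in [(222,295),(488,325),(300,188),(440,203),(275,410),(428,405)]:
    p=ray(K,W,(e[0]/7+229.6,e[1]/7+199.6),.171); d=p[:2]-P[:2]; print(p.round(4),np.hypot(*d).round(4),np.degrees(np.arctan2(d[1],d[0])).round(1))
E
```

```text
pocket [0.5657 0.013  0.202 ]
[ 0.5629 -0.0039  0.171 ] 0.0172 -99.6
[0.5669 0.0298 0.171 ] 0.0168 86.2
[0.5484 0.006  0.171 ] 0.0187 -157.8
[0.5504 0.0234 0.171 ] 0.0186 146.0
[0.5788 0.0027 0.171 ] 0.0167 -38.4
[0.578  0.0223 0.171 ] 0.0154 37.1
```

Nut centre (0.565, 0.013), flat normals at about -6.5° + 60k. Align the jaws to 113.5° (yaw +0.41) and pre-close to about 55 mm.

Request:
send_rows --commands '[{"delta_pos": [2,0.1,0],"yaw": 0.17},{"delta_pos": [1.8,0.1,0],"yaw": 0.17},{"delta_pos": [0,0,0],"yaw": 0.07},{"delta_pos": [0,0,0],"yaw": 0},{"delta_pos": [0,0,0],"yaw": 0}]' --grip -0.25 --force 20

```text
t: 2.7
tcp_pos: [0.564, 0.0166, 0.2808]
tool_rot: [-0.213, 0.977, 0.0, 0.001]
force: [-0.1, 0.4, 0.5]
finger_gap: 0.628
```

```bash
cat >> h.py <<'E'
def st():
    s=manip.sense(); M=R.from_quat(s['tool_rot']).as_matrix()
    print('t',round(s['t'],2),'tcp',s['tcp_pos'].round(4),'xyaw',np.degrees(np.arctan2(M[1,0],M[0,0])).round(2),'tilt',M[:2,2].round(4),'q6',s['q'][5].round(3),'F',s['force'].round(2),'T',s['ft_torque'].round(3),'gap',round(s['finger_gap']*85,1))
E
python3 -c "
from h import *
st()"
```

```text
t 2.7 tcp [0.564  0.0166 0.2808] xyaw -155.43 tilt [0.0017 0.001 ] q6 -2.169 F [-0.1   0.38  0.52] T [ 0.004 -0.015  0.025] gap 53.4
```

Request:
send_rows --commands '[{"delta_pos": [0.1,-0.35,0],"yaw": -0.02},{"delta_pos": [0,0,0],"yaw": 0},{"delta_pos": [0,0,-3],"yaw": 0},{"delta_pos": [0,0,-1.5],"yaw": 0},{"delta_pos": [0,0,0],"yaw": 0}]'

```text
t: 3.32
tcp_pos: [0.5653, 0.0126, 0.2358]
tool_rot: [-0.201, 0.98, -0.0, 0.002]
force: [0.4, -0.7, -0.4]
finger_gap: 0.622
```

```bash
python3 -c "
from h import *
st()"
```

```text
t 3.33 tcp [0.5653 0.0126 0.2358] xyaw -156.79 tilt [0.004  0.0005] q6 -2.152 F [ 0.42 -0.75 -0.4 ] T [-0.017 -0.009  0.045] gap 52.9
```

Good. Descend 8.9 cm, in slowing rows.

Request:
send_rows --commands '[{"delta_pos": [0,0,-2.5],"yaw": 0},{"delta_pos": [0,0,-2.5],"yaw": 0},{"delta_pos": [0,0,-2],"yaw": 0},{"delta_pos": [0,0,-1],"yaw": 0},{"delta_pos": [0,0,-0.7],"yaw": 0},{"delta_pos": [0,0,0],"yaw": 0}]'

```text
t: 4.08
tcp_pos: [0.5702, 0.0118, 0.1516]
tool_rot: [-0.201, 0.98, -0.002, 0.008]
force: [-0.2, -0.6, 0.2]
finger_gap: 0.627
```

```bash
python3 -c "
from h import *
st()"
```

```text
t 4.08 tcp [0.5702 0.0118 0.1516] xyaw -156.82 tilt [ 0.0157 -0.0015] q6 -2.152 F [-0.16 -0.55  0.19] T [ 0.02  -0.021  0.018] gap 53.3
```

Request:
send_rows --commands '[{"delta_pos": [-0.5,0.12,-0.4],"yaw": 0},{"delta_pos": [0,0,0],"yaw": 0}]'

```text
t: 4.32
tcp_pos: [0.5656, 0.013, 0.1486]
tool_rot: [-0.201, 0.98, -0.003, 0.009]
force: [-0.1, -0.1, 0.6]
finger_gap: 0.629
```

```bash
python3 - <<'E'
from h import *
st()
K,W=cal('wrist'); im=manip.snapshot('wrist'); c=im[130:350,130:430]
cv2.imwrite('pics/w3c.png',cv2.resize(c,None,fx=2.6,fy=2.6,interpolation=cv2.INTER_CUBIC))
print(proj(K,W,[.565,.013,.202])-[130,130])
E
```

```text
t 4.33 tcp [0.5656 0.013  0.1486] xyaw -156.82 tilt [ 0.0178 -0.0019] q6 -2.152 F [-0.08 -0.13  0.59] T [0.    0.007 0.007] gap 53.5
[146.99042698 203.67231927]
```

View pics/w3c.png

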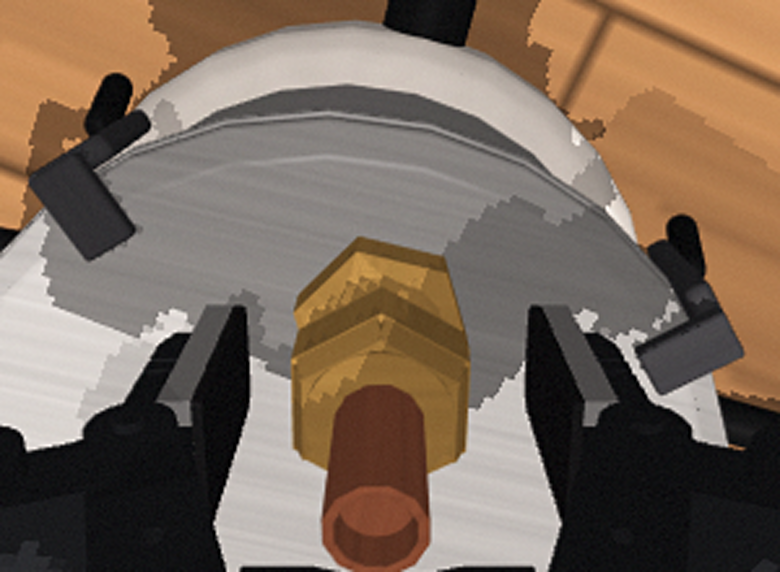

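The nut's flats sit parallel to the pads and centred, at crop (380,400) between pads at 245 and 525. Closing with 25 N, low enough to slip before 0.8 N m.

Request:
send_rows --commands '[{"delta_pos": [0,0,0],"yaw": 0},{"delta_pos": [0,0,0],"yaw": 0},{"delta_pos": [0,0,0],"yaw": 0},{"delta_pos": [0,0,0],"yaw": 0}]' --grip 1 --force 25

```text
t: 4.88
tcp_pos: [0.5667, 0.0122, 0.1495]
tool_rot: [-0.201, 0.98, -0.004, 0.01]
force: [-0.3, -0.9, -1.1]
finger_gap: 0.345
```

```bash
python3 -c "
from h import *
st()"
```

```text
t 4.88 tcp [0.5667 0.0122 0.1495] xyaw -156.84 tilt [ 0.0205 -0.0031] q6 -2.151 F [-0.31 -0.9  -1.11] T [-0.092  0.037 -0.038] gap 29.3
```

Request:
send_rows --commands '[{"delta_pos": [0,0,0],"yaw": -0.1},{"delta_pos": [0,0,0],"yaw": -0.1},{"delta_pos": [0,0,0],"yaw": -0.1},{"delta_pos": [0,0,0],"yaw": -0.1}]'

```text
t: 5.38
tcp_pos: [0.5667, 0.0121, 0.1495]
tool_rot: [0.003, 1.0, -0.006, 0.009]
force: [0.0, -0.7, 0.4]
finger_gap: 0.342
```

```bash
python3 -c "
from h import *
st()"
```

```text
t 5.38 tcp [0.5667 0.0121 0.1495] xyaw 179.69 tilt [ 0.017  -0.0119] q6 -1.729 F [ 0.   -0.68  0.39] T [-0.145 -0.011  0.139] gap 29.0
```

Request:
send_rows --commands '[{"delta_pos": [0,0,0],"yaw": -0.05},{"delta_pos": [0,0,0],"yaw": -0.05},{"delta_pos": [0,0,0],"yaw": -0.05},{"delta_pos": [0,0,0],"yaw": -0.05}]'

```text
t: 5.88
tcp_pos: [0.5666, 0.012, 0.1495]
tool_rot: [0.105, 0.994, -0.007, 0.008]
force: [0.1, -1.5, 0.0]
finger_gap: 0.343
```

```bash
python3 -c "
from h import *
st()"
```

```text
t 5.88 tcp [0.5666 0.012  0.1495] xyaw 168.01 tilt [ 0.0138 -0.016 ] q6 -1.52 F [ 0.12 -1.49  0.03] T [-0.128  0.014  0.161] gap 29.2
```

Request:
send_rows --commands '[{"delta_pos": [0,0,0],"yaw": -0.05},{"delta_pos": [0,0,0],"yaw": -0.05},{"delta_pos": [0,0,0],"yaw": -0.05},{"delta_pos": [0,0,0],"yaw": -0.05}]'

```text
t: 6.38
tcp_pos: [0.5666, 0.012, 0.1495]
tool_rot: [0.205, 0.979, -0.008, 0.007]
force: [-0.4, -0.9, 1.3]
finger_gap: 0.346
```

```bash
python3 -c "
from h import *
st()"
```

```text
t 6.38 tcp [0.5666 0.012  0.1495] xyaw 156.34 tilt [ 0.0098 -0.0193] q6 -1.311 F [-0.41 -0.92  1.33] T [-0.063 -0.009  0.121] gap 29.4
```

Request:
send_rows --commands '[{"delta_pos": [0,0,0],"yaw": -0.05},{"delta_pos": [0,0,0],"yaw": -0.05},{"delta_pos": [0,0,0],"yaw": -0.05},{"delta_pos": [0,0,0],"yaw": -0.05}]'

```text
t: 6.88
tcp_pos: [0.5665, 0.0119, 0.1495]
tool_rot: [0.304, 0.953, -0.01, 0.006]
force: [-0.2, -0.2, 0.9]
finger_gap: 0.343
```

```bash
python3 -c "
from h import *
st()"
```

```text
t 6.88 tcp [0.5665 0.0119 0.1495] xyaw 144.67 tilt [ 0.0051 -0.0217] q6 -1.103 F [-0.15 -0.16  0.9 ] T [-0.108  0.006  0.129] gap 29.1
```

Request:
send_rows --commands '[{"delta_pos": [0,0,0],"yaw": -0.05},{"delta_pos": [0,0,0],"yaw": -0.05},{"delta_pos": [0,0,0],"yaw": -0.05},{"delta_pos": [0,0,0],"yaw": -0.05}]'

```text
t: 7.38
tcp_pos: [0.5664, 0.0119, 0.1495]
tool_rot: [0.399, 0.917, -0.01, 0.005]
force: [-0.1, -0.6, 0.4]
finger_gap: 0.345
```

```bash
python3 -c "
from h import *
st()"
```

```text
t 7.38 tcp [0.5664 0.0119 0.1495] xyaw 132.99 tilt [ 0.0002 -0.023 ] q6 -0.897 F [-0.08 -0.62  0.42] T [-0.088 -0.079  0.094] gap 29.3
```

Request:
send_rows --commands '[{"delta_pos": [0,0,0],"yaw": -0.05},{"delta_pos": [0,0,0],"yaw": -0.05},{"delta_pos": [0,0,0],"yaw": -0.05},{"delta_pos": [0,0,0],"yaw": -0.05}]'

```text
t: 7.88
tcp_pos: [0.5663, 0.0118, 0.1495]
tool_rot: [0.486, 0.874, -0.012, 0.004]
force: [-0.1, -0.3, 0.2]
finger_gap: 0.341
```

```bash
python3 -c "
from h import *
st()"
```

```text
t 7.88 tcp [0.5663 0.0118 0.1495] xyaw 121.86 tilt [-0.0049 -0.0255] q6 -0.699 F [-0.14 -0.3   0.17] T [-0.032 -0.056  0.803] gap 28.9
```

Torque jumped from 0.12 to 0.80 N m, so the nut is finger-tight, and at most about 0.19 rad past. Jaw axis, so a flat normal, is at 31.9°. Release and rise.

Request:
send_rows --commands '[{"delta_pos": [0,0,0],"yaw": 0},{"delta_pos": [0,0,0],"yaw": 0},{"delta_pos": [0,0,0],"yaw": 0},{"delta_pos": [0,0,1.5],"yaw": 0},{"delta_pos": [0,0,2.5],"yaw": 0},{"delta_pos": [0,0,3],"yaw": 0},{"delta_pos": [0,0,3],"yaw": 0}]' --grip -0.25

```text
t: 8.75
tcp_pos: [0.5648, 0.0127, 0.2527]
tool_rot: [0.486, 0.874, -0.012, 0.002]
force: [0.5, 0.5, -1.4]
finger_gap: 0.626
```

```bash
python3 -c "
from h import *
st()
K,W=cal('wrist'); im=manip.snapshot('wrist'); cv2.imwrite('pics/w4.png',im)"
```

```text
t 8.75 tcp [0.5648 0.0127 0.2527] xyaw 121.9 tilt [-0.0091 -0.0232] q6 -0.708 F [ 0.53  0.55 -1.38] T [ 0.039 -0.042  0.014] gap 53.2
```

Request:
send_rows --commands '[{"delta_pos": [-1,-4,1],"yaw": 0.14},{"delta_pos": [-1,-5,0],"yaw": 0.14},{"delta_pos": [-1,-5,0],"yaw": 0.14},{"delta_pos": [-1,-5,0],"yaw": 0.14},{"delta_pos": [-1,-5,0],"yaw": 0.14},{"delta_pos": [-1,-5,0],"yaw": 0.14},{"delta_pos": [-1,-4,-2],"yaw": 0.1},{"delta_pos": [0,0,0],"yaw": 0},{"delta_pos": [0,0,0],"yaw": 0}]' --grip -0.25

```text
t: 9.93
tcp_pos: [0.4973, -0.3282, 0.258]
tool_rot: [0.02, 1.0, -0.007, 0.019]
force: [0.5, -0.0, -0.4]
finger_gap: 0.625
```

```bash
python3 -c "
from h import *
st()
K,W=cal('wrist'); im=manip.snapshot('wrist'); cv2.imwrite('pics/w5.png',im); np.save('w5.npy',W)"
```

```text
t 9.93 tcp [ 0.4973 -0.3282  0.258 ] xyaw 177.72 tilt [ 0.0382 -0.015 ] q6 -2.316 F [ 0.49 -0.01 -0.44] T [-0.012 -0.055  0.024] gap 53.1
```

View pics/w5.png

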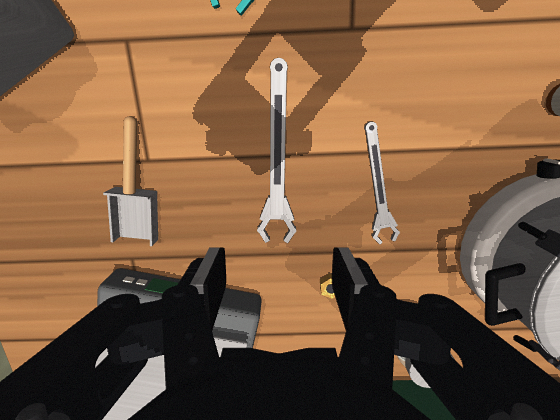

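Wrist view: large spanner with tail end at (279,58), ring at about (277,225), clear around it. The tool has tilted about 2.3°. Measure the spanner by mask.

```bash
cat > sp.py <<'E'
from h import *
def spanner(im,K,W,roi,z=.01):
    x0,y0,x1,y1=roi; c=im[y0:y1,x0:x1].astype(int); 
    m=((c.max(2)-c.min(2)<25)&(c.mean(2)>120)).astype(np.uint8)
    m=cv2.morphologyEx(m,cv2.MORPH_CLOSE,np.ones((9,9)))
    cs,_=cv2.findContours(m,cv2.RETR_EXTERNAL,cv2.CHAIN_APPROX_NONE); k=max(cs,key=cv2.contourArea)[:,0]+[x0,y0]
    P=np.array([ray(K,W,p,z)[:2] for p in k]); return P
E
python3 - <<'E'
from sp import *
im=cv2.imread('pics/w5.png'); K,_=cal('wrist'); W=np.load('w5.npy')
P=spanner(im,K,W,(235,45,320,250))
t=P[P[:,0].argmin()]
h=P[(P[:,0]<.52)]
b=np.arange(.39,.52,.01); mid=[]
for a in b:
    q=P[abs(P[:,0]-a)<.004]; mid.append((a,(q[:,1].max()+q[:,1].min())/2,q[:,1].max()-q[:,1].min()))
mid=np.array(mid).round(4); print(mid)
print('tail',t,'xmax',P[:,0].max(),'head y',P[P[:,0]>.55][:,1].min(),P[P[:,0]>.55][:,1].max())
E
```

```text
[[ 0.39   -0.3269  0.0178]
 [ 0.4    -0.3279  0.0168]
 [ 0.41   -0.3283  0.0169]
 [ 0.42   -0.3288  0.0171]
 [ 0.43   -0.3292  0.0172]
 [ 0.44   -0.3302  0.0161]
 [ 0.45   -0.3307  0.0163]
 [ 0.46   -0.3311  0.0164]
 [ 0.47   -0.3315  0.0166]
 [ 0.48   -0.3319  0.0167]
 [ 0.49   -0.3324  0.0168]
 [ 0.5    -0.3335  0.0183]
 [ 0.51   -0.3339  0.0184]]
tail [ 0.37104836 -0.3289494 ] xmax 0.603222408673957 head y -0.36451446827193046 -0.31248453222046524
```

Request:
send_rows --commands '[{"delta_pos": [-1.1,-0.45,-1],"yaw": -0.02},{"delta_pos": [0,0,-2],"yaw": 0},{"delta_pos": [0,0,-2],"yaw": 0},{"delta_pos": [0,0,-2],"yaw": 0},{"delta_pos": [0,0,-2],"yaw": 0},{"delta_pos": [0,0,0],"yaw": 0}]'

```text
t: 10.72
tcp_pos: [0.4846, -0.3262, 0.166]
tool_rot: [0.028, 0.999, -0.007, 0.019]
force: [-1.0, 0.7, 0.8]
finger_gap: 0.63
```

```bash
python3 -c "
from h import *
st()"
```

```text
t 10.72 tcp [ 0.4846 -0.3262  0.166 ] xyaw 176.83 tilt [ 0.0368 -0.016 ] q6 -2.317 F [-1.02  0.67  0.83] T [ 0.034  0.02  -0.019] gap 53.5
```

Request:
send_rows --commands '[{"delta_pos": [0,-0.65,-2],"yaw": 0},{"delta_pos": [0,0,-3],"yaw": 0},{"delta_pos": [0,0,-3],"yaw": 0},{"delta_pos": [0,0,-2],"yaw": 0},{"delta_pos": [0,0,0],"yaw": 0},{"delta_pos": [0,0,0],"yaw": 0}]'

```text
t: 11.48
tcp_pos: [0.4878, -0.3334, 0.0701]
tool_rot: [0.026, 0.999, -0.012, 0.023]
force: [-0.0, -0.3, 0.6]
finger_gap: 0.626
```

```bash
python3 -c "
from h import *
st()"
```

```text
t 11.47 tcp [ 0.4878 -0.3334  0.0701] xyaw 176.99 tilt [ 0.0448 -0.0244] q6 -2.331 F [-0.03 -0.26  0.61] T [ 0.044  0.013 -0.03 ] gap 53.3
```

```bash
python3 - <<'E'
from sp import *
K,W=cal('wrist'); im=manip.snapshot('wrist'); cv2.imwrite('pics/w6.png',im)
print(proj(K,W,[.4858,-.3327,.01]),proj(K,W,[.375,-.3265,.01]),proj(K,W,[.52,-.3345,.01]))
g=im.astype(int); m=((g.max(2)-g.min(2)<25)&(g.mean(2)>120))
for v in range(20,260,20):
    u=np.where(m[v,190:380])[0]+190
    if len(u)>3: print(v,u.min(),u.max(),ray(K,W,(u.min(),v),.01)[:2].round(4),ray(K,W,(u.max(),v),.01)[:2].round(4))
E
```

```text
[280.99065051 216.36015221] [281.62652145  36.36999065] [280.99124353 260.23313449]
40 266 297 [ 0.3763 -0.3356] [ 0.3774 -0.3177]
60 267 296 [ 0.3869 -0.3358] [ 0.3879 -0.3187]
80 267 295 [ 0.3978 -0.3365] [ 0.3987 -0.3197]
100 267 296 [ 0.4091 -0.3373] [ 0.4101 -0.3195]
120 268 296 [ 0.421  -0.3374] [ 0.4219 -0.3199]
140 268 294 [ 0.4333 -0.3382] [ 0.4342 -0.3217]
160 268 294 [ 0.4461 -0.3391] [ 0.447  -0.3222]
180 269 293 [ 0.4595 -0.3393] [ 0.4603 -0.3234]
200 269 293 [ 0.4735 -0.3402] [ 0.4743 -0.3239]
220 269 293 [ 0.4881 -0.3412] [ 0.4889 -0.3245]
240 269 294 [ 0.5034 -0.3422] [ 0.5042 -0.3244]
```

Request:
send_rows --commands '[{"delta_pos": [-0.1,0.05,-2],"yaw": 0},{"delta_pos": [0,0,-2],"yaw": 0},{"delta_pos": [0,0,-1],"yaw": 0},{"delta_pos": [0,0,0],"yaw": 0}]'

```text
t: 12.02
tcp_pos: [0.4897, -0.3355, 0.0245]
tool_rot: [0.026, 0.999, -0.015, 0.027]
force: [0.0, 0.5, 0.6]
finger_gap: 0.626
```

```bash
python3 -c "
from h import *
st()"
```

```text
t 12.03 tcp [ 0.4897 -0.3355  0.0245] xyaw 177.04 tilt [ 0.0524 -0.0322] q6 -2.335 F [0.01 0.5  0.6 ] T [ 0.043  0.001 -0.045] gap 53.2
```

Request:
send_rows --commands '[{"delta_pos": [-0.2,0.25,-0.8],"yaw": 0},{"delta_pos": [-0.1,0.1,-0.5],"yaw": 0},{"delta_pos": [0,0,-0.3],"yaw": 0},{"delta_pos": [0,0,-0.2],"yaw": 0}]'

```text
t: 12.52
tcp_pos: [0.4874, -0.3325, 0.0073]
tool_rot: [0.026, 0.999, -0.017, 0.028]
force: [-0.2, 0.1, 0.1]
finger_gap: 0.622
```

```bash
python3 -c "
from h import *
st()"
```

```text
t 12.53 tcp [ 0.4874 -0.3325  0.0073] xyaw 177.05 tilt [ 0.0547 -0.0345] q6 -2.337 F [-0.21  0.06  0.12] T [-0.006  0.007  0.001] gap 52.8
```

Request:
send_rows --commands '[{"delta_pos": [-0.1,0,-0.2],"yaw": 0},{"delta_pos": [0,0,0],"yaw": 0},{"delta_pos": [0,0,0],"yaw": 0},{"delta_pos": [0,0,0],"yaw": 0},{"delta_pos": [0,0,0],"yaw": 0}]' --grip 1 --force 80

```text
t: 13.15
tcp_pos: [0.4864, -0.3326, 0.0055]
tool_rot: [0.026, 0.999, -0.017, 0.028]
force: [-1.5, -0.1, 0.8]
finger_gap: 0.18
```

```bash
python3 -c "
from h import *
st()"
```

```text
t 13.15 tcp [ 0.4864 -0.3326  0.0055] xyaw 177.05 tilt [ 0.0549 -0.0347] q6 -2.338 F [-1.53 -0.12  0.83] T [ 0.046  0.116 -0.019] gap 15.3
```

Request:
send_rows --commands '[{"delta_pos": [0,0,0.5],"yaw": 0},{"delta_pos": [0,0,1],"yaw": 0},{"delta_pos": [0,0,2],"yaw": 0},{"delta_pos": [0,0,2],"yaw": 0},{"delta_pos": [0,0,0],"yaw": 0}]'

```text
t: 13.78
tcp_pos: [0.485, -0.3312, 0.0614]
tool_rot: [0.026, 0.999, -0.015, 0.026]
force: [0.4, -0.2, -4.2]
finger_gap: 0.182
```

```bash
python3 - <<'E'
from sp import *
st()
K,W=cal('wrist'); im=manip.snapshot('wrist'); cv2.imwrite('pics/w7.png',im)
E
```

```text
t 13.78 tcp [ 0.485  -0.3312  0.0614] xyaw 177.05 tilt [ 0.0517 -0.0316] q6 -2.334 F [ 0.36 -0.18 -4.16] T [ 0.005  0.041 -0.024] gap 15.5
```

View pics/w7.png

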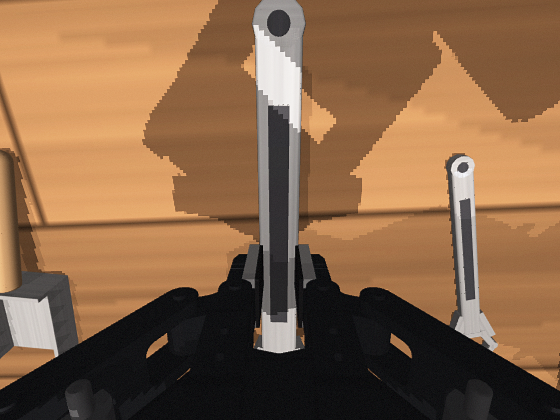

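The spanner is held level and balanced, with 4.2 N of weight; tail hole at (279,21). The ring is hidden now, so zoom the pre-grasp picture to get the ring-to-grip distance.

```bash
python3 - <<'E'
from h import *
im=cv2.imread('pics/w5.png')
a=cv2.resize(im[190:250,250:305],None,fx=7,fy=7,interpolation=cv2.INTER_CUBIC)
b=cv2.resize(im[50:110,250:305],None,fx=7,fy=7,interpolation=cv2.INTER_CUBIC)
cv2.imwrite('pics/w5c.png',np.hstack([a,b]))
E
```

```text
(no output)
```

View pics/w5c.png

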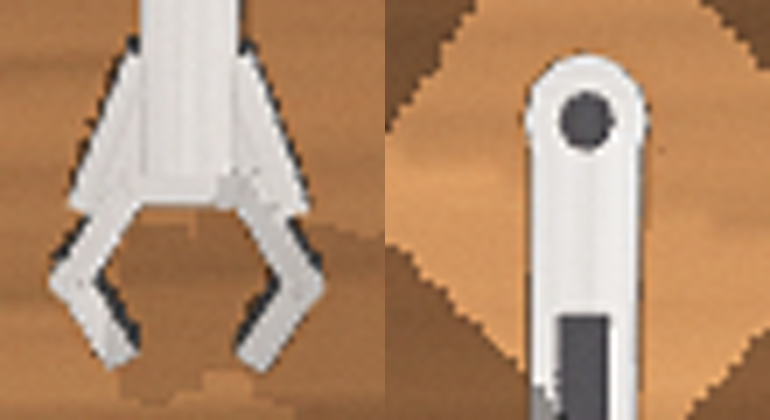

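Request:
send_rows --commands '[{"delta_pos": [0,0.5,4],"yaw": 0},{"delta_pos": [0,0.5,4],"yaw": 0},{"delta_pos": [0,0.5,4],"yaw": 0.05},{"delta_pos": [0,1,4],"yaw": 0.1},{"delta_pos": [0,2,2],"yaw": 0.1},{"delta_pos": [0,4,0],"yaw": 0.1},{"delta_pos": [0,4,0],"yaw": 0.1},{"delta_pos": [0,3,0],"yaw": 0.1},{"delta_pos": [0,3,0],"yaw": 0.05},{"delta_pos": [0,0,0],"yaw": 0}]'

```text
t: 15.08
tcp_pos: [0.4762, -0.1354, 0.2347]
tool_rot: [-0.279, 0.96, 0.0, 0.019]
force: [-0.1, -0.3, -4.5]
finger_gap: 0.182
```

```bash
python3 -c "
from h import *
st()"
```

```text
t 15.07 tcp [ 0.4762 -0.1354  0.2347] xyaw -147.61 tilt [0.0367 0.011 ] q6 -2.673 F [-0.11 -0.34 -4.51] T [ 0.007 -0.018 -0.017] gap 15.5
```

```bash
python3 - <<'E'
from h import *
K,_=cal('wrist'); W=np.load('w5.npy')
o=ray(K,W,(276,229.9),.01)[:2]; l=ray(K,W,(250+93/7-.4,190+279/7-.4),.01)[:2]; r=ray(K,W,(250+277/7-.4,190+285/7-.4),.01)[:2]
b=ray(K,W,(276.3,190+203/7-.4),.01)[:2]; t=ray(K,W,(278.5,57.4),.01)[:2]
fl=ray(K,W,(250+55/7-.4,190+281/7-.4),.01)[:2]; fr=ray(K,W,(250+322/7-.4,190+285/7-.4),.01)[:2]
print('o',o,l,r,np.hypot(*(l-r)),'outer',(fl+fr)/2,np.hypot(*(fl-fr)),'back',b,np.hypot(*(o-b)),'tail',t,np.hypot(*(o-t)))
u=(o-t)/np.hypot(*(o-t)); print('axis',np.degrees(np.arctan2(u[1],u[0])),'d',(o-[.4864,-.3326])@u,(t+.215*u-[.4864,-.3326])@u)
E
```

```text
o [ 0.5845142  -0.33848793] [ 0.58320688 -0.35640229] [ 0.58578169 -0.32049868] 0.035995814183034484 outer [ 0.58473007 -0.3377885 ] 0.052222015042867956 back [ 0.56800477 -0.33734427] 0.01654900216668042 tail [ 0.37054927 -0.32605624] 0.21432578089579216
axis -3.325233696110694 d 0.09829053778834011 0.098964756892548
```

Ring checks: inner corners 36.0 mm, tail distance 214.3 mm (215 given). Ring-to-TCP d = 98.6 mm. Hover TCP target is (0.4816, -0.0398).

Request:
send_rows --commands '[{"delta_pos": [0.2,3,0.2],"yaw": 0},{"delta_pos": [0.2,3,0],"yaw": 0},{"delta_pos": [0.1,2,0],"yaw": 0},{"delta_pos": [0,1,0],"yaw": 0},{"delta_pos": [0,0,0],"yaw": 0}]'

```text
t: 15.7
tcp_pos: [0.4809, -0.0462, 0.2338]
tool_rot: [-0.277, 0.961, -0.0, 0.017]
force: [0.3, 0.4, -3.1]
finger_gap: 0.183
```

```bash
python3 -c "
from h import *
st()"
```

```text
t 15.7 tcp [ 0.4809 -0.0462  0.2338] xyaw -147.84 tilt [0.0332 0.0094] q6 -2.485 F [ 0.35  0.39 -3.08] T [-0.036  0.02  -0.008] gap 15.5
```

Request:
send_rows --commands '[{"delta_pos": [0.1,0.6,0],"yaw": 0},{"delta_pos": [0,0,0],"yaw": 0},{"delta_pos": [0,0,0],"yaw": 0}]'

```text
t: 16.08
tcp_pos: [0.4825, -0.0419, 0.2336]
tool_rot: [-0.276, 0.961, -0.001, 0.017]
force: [-0.8, -0.6, -4.8]
finger_gap: 0.182
```

```bash
python3 - <<'E'
from h import *
st()
V=[]
for n in('scene','top'):
    K,W=cal(n); im=manip.snapshot(n); cv2.imwrite(f'pics/{n}1.png',im)
    u,v=proj(K,W,[.565,.0128,.205]).astype(int); print(n,u,v)
    c=im[v-32:v+33,u-32:u+33]; V.append(cv2.resize(c,(390,390),interpolation=cv2.INTER_CUBIC))
cv2.imwrite('pics/hov.png',np.hstack(V))
E
```

```text
t 16.07 tcp [ 0.4825 -0.0419  0.2336] xyaw -147.96 tilt [0.0335 0.0083] q6 -2.471 F [-0.82 -0.59 -4.8 ] T [0.007 0.063 0.02 ] gap 15.5
scene 313 206
top 220 190
```

View pics/hov.png

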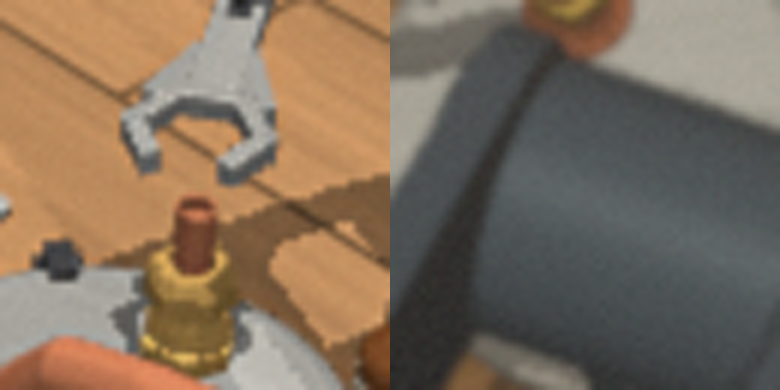

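```bash
python3 - <<'E'
from h import *
K,W=cal('scene'); f=lambda x,y:(281+x/6-.4,174+y/6-.4)
for n,p,z in [('ring outer mid',(199.5,134),.236),('inner back flat mid',(208,102),.236),('pocket mouth',(197,203),.202)]: print(n,ray(K,W,f(*p),z).round(4))
a=np.radians(180-147.96-.35); print('pred ring',np.array([.4825,-.0419])+.0986*np.array([np.cos(a),np.sin(a)]))
for z in(.232,.24): print(z,ray(K,W,f(199.5,134),z).round(4))
E
```

```text
ring outer mid [0.5687 0.0154 0.236 ]
inner back flat mid [0.5535 0.0047 0.236 ]
pocket mouth [0.564  0.0123 0.202 ]
pred ring [0.56639902 0.00989686]
0.232 [0.5647 0.0118 0.232 ]
0.24 [0.5727 0.0189 0.24  ]
```

Request:
send_rows --commands '[{"delta_pos": [-0.12,0.24,0],"yaw": 0},{"delta_pos": [0,0,-1.2],"yaw": 0},{"delta_pos": [0,0,-1.2],"yaw": 0},{"delta_pos": [0,0,-1],"yaw": 0},{"delta_pos": [0,0,-0.5],"yaw": 0},{"delta_pos": [0,0,0],"yaw": 0}]'

```text
t: 16.92
tcp_pos: [0.4805, -0.0392, 0.191]
tool_rot: [-0.276, 0.961, -0.0, 0.016]
force: [0.2, -0.3, -4.2]
finger_gap: 0.184
```

```bash
cat >> h.py <<'E'
def rp():
    s=manip.sense(); M=R.from_quat(s['tool_rot']).as_matrix(); a=np.arctan2(M[1,0],M[0,0]); u=np.array([np.cos(a),np.sin(a)])
    pitch=M[:2,2]@u+.0566; roll=M[:2,2]@[-u[1],u[0]]
    b=a+np.pi-np.radians(.35); r=s['tcp_pos'][:2]+.0986*np.array([np.cos(b),np.sin(b)])
    print('ring',r.round(4),'under z',(s['tcp_pos'][2]-.0055-.0986*pitch).round(4),'pitch',pitch.round(4),'roll',roll.round(4),'spyaw',np.degrees(b).round(2)%360)
E
python3 -c "
from h import *
st();rp()"
```

```text
t 16.93 tcp [ 0.4805 -0.0392  0.191 ] xyaw -147.99 tilt [0.0316 0.009 ] q6 -2.47 F [ 0.24 -0.34 -4.23] T [ 0.044  0.016 -0.02 ] gap 15.6
ring [0.5644 0.0125] under z 0.183 pitch 0.0251 roll 0.0091 spyaw 31.66
```

Request:
send_rows --commands '[{"delta_pos": [0.05,0.03,-0.4],"yaw": 0},{"delta_pos": [0,0,-0.4],"yaw": 0},{"delta_pos": [0,0,-0.2],"yaw": 0}]'

```text
t: 17.3
tcp_pos: [0.4819, -0.0392, 0.181]
tool_rot: [-0.276, 0.961, -0.001, 0.017]
force: [0.3, 0.1, -4.8]
finger_gap: 0.184
```

```bash
python3 - <<'E'
from h import *
st();rp()
im=manip.snapshot('scene'); cv2.imwrite('pics/scene2.png',im)
cv2.imwrite('pics/s2.png',cv2.resize(im[180:245,270:355],None,fx=9,fy=9,interpolation=cv2.INTER_CUBIC))
E
```

```text
t 17.3 tcp [ 0.4819 -0.0392  0.181 ] xyaw -147.98 tilt [0.0336 0.0083] q6 -2.47 F [ 0.29  0.1  -4.78] T [-0.002 -0.008  0.012] gap 15.6
ring [0.5658 0.0126] under z 0.1732 pitch 0.0237 roll 0.0108 spyaw 31.67
```

View pics/s2.png

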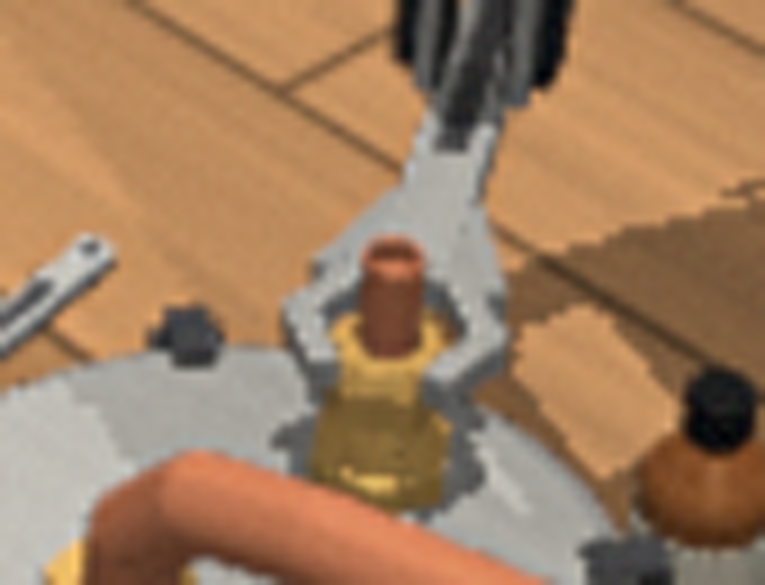

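The scene view shows the ring encircling the nut's top, pocket centred at x≈392 against ring middle ≈395. Go lower and feel.

Request:
send_rows --commands '[{"delta_pos": [-0.05,0,-0.25],"yaw": 0},{"delta_pos": [0,0,-0.25],"yaw": 0}]'

```text
t: 17.6
tcp_pos: [0.4818, -0.0394, 0.1761]
tool_rot: [-0.276, 0.961, -0.001, 0.018]
force: [-1.0, -0.8, -2.7]
finger_gap: 0.181
```

```bash
python3 -c "
from h import *
st();rp()"
```

```text
t 17.6 tcp [ 0.4818 -0.0394  0.1761] xyaw -147.99 tilt [0.0349 0.0078] q6 -2.471 F [-0.96 -0.84 -2.72] T [-0.043 -0.    -0.01 ] gap 15.3
ring [0.5657 0.0124] under z 0.1683 pitch 0.0229 roll 0.0119 spyaw 31.66
```

Request:
send_rows --commands '[{"delta_pos": [0,0,-0.25],"yaw": 0},{"delta_pos": [0,0,-0.25],"yaw": 0}]'

```text
t: 17.85
tcp_pos: [0.482, -0.0397, 0.1712]
tool_rot: [-0.276, 0.961, -0.001, 0.018]
force: [0.0, 0.3, -3.1]
finger_gap: 0.182
```

```bash
python3 -c "
from h import *
st();rp()"
```

```text
t 17.85 tcp [ 0.482  -0.0397  0.1712] xyaw -147.99 tilt [0.0357 0.0072] q6 -2.471 F [ 0.03  0.3  -3.11] T [-0.067 -0.038 -0.04 ] gap 15.5
ring [0.5659 0.0121] under z 0.1634 pitch 0.0225 roll 0.0128 spyaw 31.66
```

Request:
send_rows --commands '[{"delta_pos": [0,0,-0.25],"yaw": 0},{"delta_pos": [0,0.03,0],"yaw": 0}]'

```text
t: 18.1
tcp_pos: [0.4819, -0.0395, 0.168]
tool_rot: [-0.276, 0.961, -0.001, 0.018]
force: [-0.7, -2.4, -3.7]
finger_gap: 0.18
```

```bash
cat >> h.py <<'E'
def plan(n,st_,C=(.5655,.0123),r=.0986):
    s=manip.sense(); M=R.from_quat(s['tool_rot']).as_matrix(); a=np.arctan2(M[1,0],M[0,0])-np.radians(.35)
    P=s['tcp_pos'][:2]; C=np.array(C); q=P
    print('handle dist',np.hypot(*(P-C)).round(4),'bearing err deg',np.degrees((np.arctan2(*(P-C)[::-1])-a+np.pi)%(2*np.pi)-np.pi).round(2))
    for i in range(1,n+1):
        b=a-i*st_; p=C+r*np.array([np.cos(b),np.sin(b)]); print(((p-q)*100).round(2).tolist()); q=p
E
python3 -c "
from h import *
st();rp();plan(4,.08)"
```

```text
t 18.1 tcp [ 0.4819 -0.0395  0.168 ] xyaw -148.0 tilt [0.0351 0.0072] q6 -2.471 F [-0.73 -2.37 -3.67] T [-0.254  0.056 -0.069] gap 15.3
ring [0.5658 0.0123] under z 0.1603 pitch 0.0231 roll 0.0125 spyaw 31.65
handle dist 0.0983 bearing err deg 0.12
[-0.42, 0.69]
[-0.33, 0.72]
[-0.27, 0.74]
[-0.21, 0.76]
```

Request:
send_rows --commands '[{"delta_pos": [-0.42,0.69,0],"yaw": -0.08}]'

```text
t: 18.23
tcp_pos: [0.478, -0.033, 0.1679]
tool_rot: [-0.236, 0.972, -0.002, 0.018]
force: [0.8, -1.4, -4.4]
finger_gap: 0.185
```

```bash
python3 -c "
from h import *
st();rp();plan(4,.05)"
```

```text
t 18.23 tcp [ 0.478  -0.033   0.1679] xyaw -152.74 tilt [0.0359 0.0038] q6 -2.372 F [ 0.77 -1.43 -4.43] T [-0.181 -0.241  0.004] gap 15.7
ring [0.5659 0.0116] under z 0.1602 pitch 0.023 roll 0.013 spyaw 26.91
handle dist 0.0985 bearing err deg 0.47
[-0.26, 0.51]
[-0.19, 0.46]
[-0.17, 0.46]
[-0.14, 0.47]
```

Request:
send_rows --commands '[{"delta_pos": [-0.24,0.5,0],"yaw": -0.05},{"delta_pos": [-0.19,0.46,0],"yaw": -0.05}]'

```text
t: 18.48
tcp_pos: [0.4747, -0.0257, 0.1681]
tool_rot: [-0.187, 0.982, -0.006, 0.018]
force: [0.2, -4.7, -3.9]
finger_gap: 0.186
```

```bash
python3 -c "
from h import *
st();rp();plan(4,.1)"
```

```text
t 18.48 tcp [ 0.4747 -0.0257  0.1681] xyaw -158.39 tilt [ 0.0379 -0.0058] q6 -2.246 F [ 0.15 -4.75 -3.88] T [-0.818  0.053  0.3  ] gap 15.8
ring [0.5666 0.0101] under z 0.1603 pitch 0.0235 roll 0.0194 spyaw 21.26
handle dist 0.0984 bearing err deg 1.42
[-0.42, 1.16]
[-0.22, 0.96]
[-0.12, 0.98]
[-0.02, 0.99]
```

Request:
send_rows --commands '[{"delta_pos": [-0.35,1.12,0],"yaw": -0.1},{"delta_pos": [-0.22,0.98,0],"yaw": -0.1},{"delta_pos": [-0.12,1.0,0],"yaw": -0.1}]'

```text
t: 18.85
tcp_pos: [0.4676, 0.0023, 0.1681]
tool_rot: [-0.038, 0.999, -0.013, 0.016]
force: [0.5, -2.7, -5.5]
finger_gap: 0.182
```

```bash
python3 -c "
from h import *
st();rp();plan(4,.1)"
```

```text
t 18.85 tcp [0.4676 0.0023 0.1681] xyaw -175.63 tilt [ 0.0324 -0.025 ] q6 -1.853 F [ 0.54 -2.68 -5.49] T [-0.352 -0.022  0.571] gap 15.5
ring [0.5659 0.0092] under z 0.16 pitch 0.0262 roll 0.0274 spyaw 4.02
handle dist 0.0984 bearing err deg 1.79
[-0.06, 1.29]
[0.08, 0.98]
[0.18, 0.97]
[0.27, 0.95]
```

Request:
send_rows --commands '[{"delta_pos": [-0.02,1.2,0],"yaw": -0.1},{"delta_pos": [0.08,1.0,0],"yaw": -0.1},{"delta_pos": [0.18,0.98,0],"yaw": -0.1},{"delta_pos": [0.28,0.96,0],"yaw": -0.1}]'

```text
t: 19.35
tcp_pos: [0.4714, 0.0416, 0.1679]
tool_rot: [0.162, 0.987, -0.021, 0.011]
force: [-0.6, -2.1, -3.7]
finger_gap: 0.182
```

```bash
python3 -c "
from h import *
st();rp();plan(4,.1)"
```

```text
t 19.35 tcp [0.4714 0.0416 0.1679] xyaw 161.41 tilt [ 0.0147 -0.0442] q6 -1.329 F [-0.57 -2.1  -3.74] T [-0.266  0.035  0.522] gap 15.5
ring [0.5647 0.0096] under z 0.1596 pitch 0.0286 roll 0.0372 spyaw 341.06
handle dist 0.0985 bearing err deg 1.64
[0.44, 1.19]
[0.46, 0.87]
[0.54, 0.82]
[0.62, 0.77]
```

Request:
send_rows --commands '[{"delta_pos": [0.4,1.1,0],"yaw": -0.1},{"delta_pos": [0.46,0.88,0],"yaw": -0.1},{"delta_pos": [0.55,0.83,0],"yaw": -0.1},{"delta_pos": [0.63,0.78,0],"yaw": -0.1}]'

```text
t: 19.85
tcp_pos: [0.4902, 0.0761, 0.1675]
tool_rot: [0.354, 0.935, -0.027, 0.005]
force: [-0.8, -2.2, -2.8]
finger_gap: 0.177
```

```bash
python3 -c "
from h import *
st();rp();plan(4,.09)"
```

```text
t 19.85 tcp [0.4902 0.0761 0.1675] xyaw 138.5 tilt [-0.0103 -0.0537] q6 -0.84 F [-0.83 -2.22 -2.84] T [-0.169 -0.085  0.673] gap 15.0
ring [0.5636 0.0103] under z 0.1591 pitch 0.0288 roll 0.0471 spyaw 318.15
handle dist 0.0987 bearing err deg 1.61
[0.81, 0.84]
[0.68, 0.58]
[0.72, 0.51]
[0.77, 0.44]
```

Request:
send_rows --commands '[{"delta_pos": [0.78,0.8,0],"yaw": -0.09},{"delta_pos": [0.68,0.6,0],"yaw": -0.09},{"delta_pos": [0.72,0.53,0],"yaw": -0.09}]'

```text
t: 20.23
tcp_pos: [0.5099, 0.0941, 0.167]
tool_rot: [0.476, 0.879, -0.032, -0.001]
force: [-1.1, -1.1, -3.2]
finger_gap: 0.182
```

```bash
python3 -c "
from h import *
st();rp();plan(2,.06)"
```

```text
t 20.23 tcp [0.5099 0.0941 0.167 ] xyaw 123.11 tilt [-0.0311 -0.0549] q6 -0.538 F [-1.11 -1.1  -3.21] T [-0.189 -0.077  0.594] gap 15.5
ring [0.5633 0.0112] under z 0.1587 pitch 0.0277 roll 0.056 spyaw 302.76
handle dist 0.0989 bearing err deg 1.45
[0.73, 0.42]
[0.52, 0.27]
```

Request:
send_rows --commands '[{"delta_pos": [0.8,0.48,0],"yaw": -0.08}]'

```text
t: 20.35
tcp_pos: [0.517, 0.0986, 0.1667]
tool_rot: [0.511, 0.859, -0.033, -0.003]
force: [-3.0, -2.8, -2.2]
finger_gap: 0.179
```

```bash
python3 -c "
from h import *
st();rp();plan(2,.06)"
```

```text
t 20.35 tcp [0.517  0.0986 0.1667] xyaw 118.56 tilt [-0.038 -0.054] q6 -0.453 F [-2.97 -2.8  -2.18] T [-0.389  0.146  0.478] gap 15.2
ring [0.5636 0.0117] under z 0.1585 pitch 0.0273 roll 0.0592 spyaw 298.21
handle dist 0.099 bearing err deg 1.12
[0.72, 0.33]
[0.54, 0.23]
```

Turned about 1.52 rad. Back off about 4°, half the play, to unload, then lift.

Request:
send_rows --commands '[{"delta_pos": [-0.55,-0.3,0],"yaw": 0.075},{"delta_pos": [0,0,0],"yaw": 0}]'

```text
t: 20.6
tcp_pos: [0.5122, 0.0955, 0.1666]
tool_rot: [0.477, 0.878, -0.033, -0.001]
force: [-0.7, -2.2, -3.5]
finger_gap: 0.183
```

```bash
python3 -c "
from h import *
st();rp();plan(1,0)"
```

```text
t 20.6 tcp [0.5122 0.0955 0.1666] xyaw 123.02 tilt [-0.0331 -0.0579] q6 -0.53 F [-0.72 -2.2  -3.51] T [-0.326  0.051  0.048] gap 15.6
ring [0.5654 0.0125] under z 0.1585 pitch 0.0261 roll 0.0593 spyaw 302.67
handle dist 0.0988 bearing err deg 0.01
[0.01, -0.02]
```

Request:
send_rows --commands '[{"delta_pos": [0,0,0.4],"yaw": 0},{"delta_pos": [0,0,0.5],"yaw": 0},{"delta_pos": [0,0,0.6],"yaw": 0}]'

```text
t: 20.98
tcp_pos: [0.513, 0.0942, 0.1809]
tool_rot: [0.478, 0.878, -0.034, -0.0]
force: [6.3, -8.8, -11.5]
finger_gap: 0.183
```

```bash
python3 -c "
from h import *
st();rp();plan(1,0)"
```

```text
t 20.98 tcp [0.513  0.0942 0.1809] xyaw 122.96 tilt [-0.0329 -0.0598] q6 -0.532 F [  6.34  -8.77 -11.5 ] T [-0.818 -1.067  0.516] gap 15.6
ring [0.5662 0.0112] under z 0.173 pitch 0.0243 roll 0.0601 spyaw 302.61
handle dist 0.0973 bearing err deg 0.03
[-0.07, 0.11]
```

Lifting meets resistance at 7 N with a pitch moment, so the ring may be binding. Check numerically whether the spanner pitched in the grip, using the tail hole in the wrist image (was at (279,21)).

```bash
python3 - <<'E'
from h import *
st()
cv2.imwrite('pics/w8.png',manip.snapshot('wrist')); cv2.imwrite('pics/scene3.png',manip.snapshot('scene'))
for n in('w7','w8'):
    im=cv2.imread(f'pics/{n}.png'); g=im.astype(int); m=(g.max(2)-g.min(2)<25)&(g.mean(2)>105)
    print(n,[(v,(lambda u:(u.min()+230,u.max()+230,len(u)) if len(u) else None)(np.where(m[v,230:330])[0])) for v in range(0,230,25)])
    d=(g.mean(2)<95)&(g.max(2)-g.min(2)<25); d[:, :262]=0; d[:,298:]=0
    nn,lab,stt,cen=cv2.connectedComponentsWithStats(d[:130].astype(np.uint8)); print([(s.tolist(),c.round(1).tolist()) for s,c in zip(stt[1:],cen[1:]) if s[4]>60])
E
```

```text
t 20.98 tcp [0.513  0.0942 0.1809] xyaw 122.96 tilt [-0.0329 -0.0598] q6 -0.532 F [  6.34  -8.77 -11.5 ] T [-0.818 -1.067  0.516] gap 15.6
w7 [(0, (np.int64(262), np.int64(295), 34)), (25, (np.int64(253), np.int64(304), 29)), (50, (np.int64(255), np.int64(301), 47)), (75, (np.int64(256), np.int64(301), 46)), (100, (np.int64(257), np.int64(300), 44)), (125, (np.int64(257), np.int64(300), 23)), (150, (np.int64(258), np.int64(299), 22)), (175, (np.int64(258), np.int64(298), 21)), (200, (np.int64(259), np.int64(298), 20)), (225, (np.int64(260), np.int64(297), 19))]
[([267, 10, 24, 27, 490], [278.2, 22.7]), ([268, 106, 21, 24, 455], [277.5, 118.1])]
w8 [(0, (np.int64(249), np.int64(300), 52)), (25, (np.int64(247), np.int64(302), 36)), (50, (np.int64(250), np.int64(300), 51)), (75, (np.int64(251), np.int64(300), 50)), (100, (np.int64(253), np.int64(299), 47)), (125, (np.int64(254), np.int64(299), 25)), (150, (np.int64(255), np.int64(298), 22)), (175, (np.int64(256), np.int64(298), 22)), (200, (np.int64(258), np.int64(329), 38)), (225, (np.int64(259), np.int64(329), 43))]
[([262, 3, 25, 29, 491], [274.2, 17.0]), ([265, 108, 22, 22, 471], [275.8, 118.4])]
```

The tail has risen about 9 mm: the ring stayed on the nut and pitched in the grip. Lower again to re-level, then re-centre.

Request:
send_rows --commands '[{"delta_pos": [0,0,-0.5],"yaw": 0},{"delta_pos": [0,0,-0.4],"yaw": 0}]'

```text
t: 21.32
tcp_pos: [0.5137, 0.0951, 0.173]
tool_rot: [0.478, 0.878, -0.033, 0.0]
force: [-0.3, -0.4, -2.8]
finger_gap: 0.18
```

```bash
cat >> h.py <<'E'
def hole():
    g=manip.snapshot('wrist').astype(int); d=(g.mean(2)<95)&(g.max(2)-g.min(2)<25); d[:, :262]=0; d[:,298:]=0
    m=(g.max(2)-g.min(2)<25)&(g.mean(2)>105); u=np.where(m[75,230:330])[0]; w=np.where(m[50,230:330])[0]
    n,l,s,c=cv2.connectedComponentsWithStats(d[:130].astype(np.uint8)); print([(a.tolist(),b.round(1).tolist()) for a,b in zip(s[1:],c[1:]) if a[4]>60],'w75',np.ptp(u),'w50',np.ptp(w))
E
python3 -c "
from h import *
st();rp();plan(1,0);hole()"
```

```text
t 21.32 tcp [0.5137 0.0951 0.173 ] xyaw 122.92 tilt [-0.0308 -0.0576] q6 -0.531 F [-0.3  -0.44 -2.79] T [ 0.023 -0.097  0.171] gap 15.3
ring [0.5668 0.012 ] under z 0.165 pitch 0.025 roll 0.0572 spyaw 302.57
handle dist 0.0977 bearing err deg -0.54
[-0.13, 0.03]
[([268, 5, 23, 28, 320], [279.1, 18.1]), ([269, 105, 21, 25, 517], [278.9, 116.9])] w75 46 w50 48
```

Request:
send_rows --commands '[{"delta_pos": [-0.13,0.03,0],"yaw": 0.02},{"delta_pos": [0,0,0.3],"yaw": 0}]' --force 120

```text
t: 21.62
tcp_pos: [0.5129, 0.0945, 0.1759]
tool_rot: [0.468, 0.883, -0.033, 0.002]
force: [1.2, -2.5, -6.8]
finger_gap: 0.158
```

```bash
python3 -c "
from h import *
st();rp();plan(1,0);hole()"
```

```text
t 21.62 tcp [0.5129 0.0945 0.1759] xyaw 124.16 tilt [-0.0285 -0.0606] q6 -0.55 F [ 1.18 -2.46 -6.82] T [-0.287 -0.268  0.022] gap 13.5
ring [0.5678 0.0126] under z 0.1682 pitch 0.0225 roll 0.0576 spyaw 303.81
handle dist 0.0976 bearing err deg -1.19
[-0.23, -0.03]
[([270, 4, 24, 28, 375], [281.5, 17.7]), ([269, 105, 22, 25, 523], [279.9, 117.1])] w75 46 w50 48
```

Request:
send_rows --commands '[{"delta_pos": [0.05,-0.12,0],"yaw": 0},{"delta_pos": [0,0,0],"yaw": 0}]'

```text
t: 21.92
tcp_pos: [0.5127, 0.0943, 0.1761]
tool_rot: [0.469, 0.883, -0.033, 0.0]
force: [1.8, -1.4, -5.8]
finger_gap: 0.16
```

```bash
python3 -c "
from h import *
st();rp();plan(1,0)"
```

```text
t 21.93 tcp [0.5127 0.0943 0.1761] xyaw 124.09 tilt [-0.0298 -0.0581] q6 -0.552 F [ 1.84 -1.35 -5.84] T [-0.12  -0.238  0.142] gap 13.6
ring [0.5675 0.0123] under z 0.1681 pitch 0.0252 roll 0.0572 spyaw 303.74
handle dist 0.0975 bearing err deg -0.96
[-0.2, 0.0]
```

Request:
send_rows --commands '[{"delta_pos": [0.12,-0.15,0.1],"yaw": 0},{"delta_pos": [0.05,-0.05,0.25],"yaw": 0}]'

```text
t: 22.18
tcp_pos: [0.5128, 0.0938, 0.179]
tool_rot: [0.469, 0.883, -0.032, -0.002]
force: [1.1, 0.5, -8.2]
finger_gap: 0.158
```

```bash
python3 -c "
from h import *
st();rp();plan(1,0);hole()"
```

```text
t 22.18 tcp [0.5128 0.0938 0.179 ] xyaw 124.06 tilt [-0.0336 -0.0551] q6 -0.558 F [ 1.09  0.46 -8.19] T [ 0.42  -0.133  0.169] gap 13.4
ring [0.5675 0.0117] under z 0.1706 pitch 0.0298 roll 0.0587 spyaw 303.71
handle dist 0.097 bearing err deg -0.82
[-0.2, 0.06]
[([268, 3, 24, 28, 438], [279.1, 16.6]), ([268, 106, 22, 24, 508], [278.9, 117.5])] w75 47 w50 49
```

Use the last picture to see how the ring sits.

```bash
python3 - <<'E'
from h import *
a=manip.snapshot('scene'); b=manip.snapshot('wrist'); t=manip.snapshot('top'); cv2.imwrite('pics/scene4.png',a); cv2.imwrite('pics/w9.png',b)
A=cv2.resize(a[175:245,265:340],(560,523),interpolation=cv2.INTER_CUBIC)
B=cv2.resize(b[0:420,180:380],(230,483)); B=cv2.copyMakeBorder(B,0,40,0,0,cv2.BORDER_CONSTANT)
cv2.imwrite('pics/fin.png',np.hstack([A,B]))
E
```

```text
(no output)
```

View pics/fin.png

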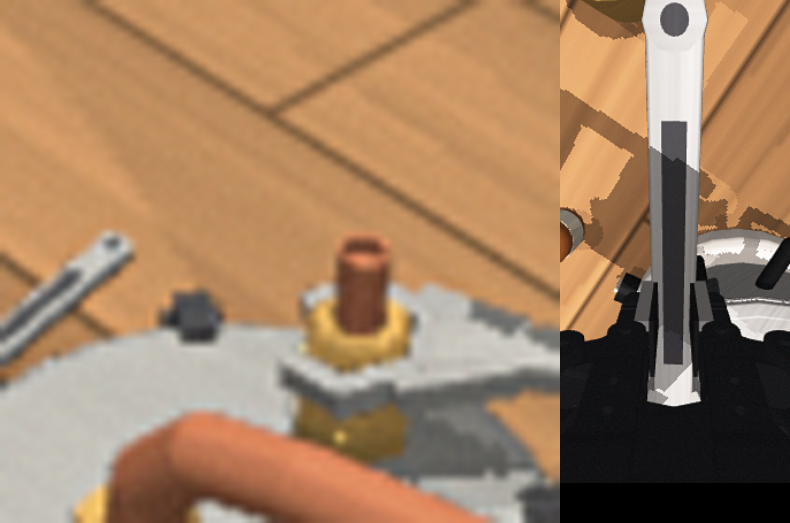

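The ring sits normally round the nut's flats, nut top visible above it and slightly tilted, so this is only friction. Lift with small wiggles inside the play.

Request:
send_rows --commands '[{"delta_pos": [0.05,0.03,0.2],"yaw": -0.03},{"delta_pos": [-0.05,-0.03,0.2],"yaw": 0.03},{"delta_pos": [0.05,0.03,0.2],"yaw": -0.03}]'

```text
t: 22.75
tcp_pos: [0.5142, 0.0936, 0.1849]
tool_rot: [0.482, 0.875, -0.032, -0.001]
force: [2.1, 1.4, -11.0]
finger_gap: 0.157
```

```bash
python3 -c "
from h import *
st();rp();plan(1,0);hole()"
```

```text
t 22.75 tcp [0.5142 0.0936 0.1849] xyaw 122.32 tilt [-0.0335 -0.0547] q6 -0.529 F [  2.13   1.36 -11.04] T [ 0.779 -0.323  0.586] gap 13.3
ring [0.5664 0.01  ] under z 0.1766 pitch 0.0283 roll 0.0575 spyaw 301.97
handle dist 0.0962 bearing err deg 0.25
[-0.09, 0.23]
[([262, 1, 24, 30, 581], [273.4, 15.2]), ([264, 107, 23, 23, 503], [275.5, 118.1])] w75 49 w50 51
```

Cw contact is still loaded (Tz 0.59): the spanner is not centred in its play. Lower, back off ccw about 4° more, and check the torque.

Request:
send_rows --commands '[{"delta_pos": [-0.05,0.1,-0.6],"yaw": 0.03},{"delta_pos": [-0.25,-0.1,-0.4],"yaw": 0.05},{"delta_pos": [0,0,0],"yaw": 0}]'

```text
t: 23.18
tcp_pos: [0.5096, 0.0923, 0.1753]
tool_rot: [0.447, 0.894, -0.034, -0.001]
force: [-0.7, 0.2, -3.7]
finger_gap: 0.16
```

```bash
python3 -c "
from h import *
st();rp();plan(1,0);hole()"
```

```text
t 23.18 tcp [0.5096 0.0923 0.1753] xyaw 126.9 tilt [-0.0326 -0.0602] q6 -0.602 F [-0.69  0.22 -3.71] T [ 0.012  0.134 -0.058] gap 13.6
ring [0.5683 0.0131] under z 0.167 pitch 0.028 roll 0.0622 spyaw 306.55
handle dist 0.0976 bearing err deg -1.6
[-0.28, -0.08]
[([272, 6, 23, 27, 325], [283.3, 18.5]), ([270, 105, 23, 25, 515], [281.3, 117.0])] w75 46 w50 47
```

Request:
send_rows --commands '[{"delta_pos": [-0.3,-0.1,0],"yaw": 0},{"delta_pos": [0,0,0.2],"yaw": 0},{"delta_pos": [0,0,0.25],"yaw": 0}]'

```text
t: 23.6
tcp_pos: [0.509, 0.0914, 0.1813]
tool_rot: [0.448, 0.894, -0.033, 0.001]
force: [0.7, -0.0, -3.4]
finger_gap: 0.159
```

```bash
python3 -c "
from h import *
st();rp();plan(1,0);hole()"
```

```text
t 23.6 tcp [0.509  0.0914 0.1813] xyaw 126.85 tilt [-0.0267 -0.0598] q6 -0.604 F [ 0.7  -0.03 -3.36] T [ 0.008 -0.035 -0.007] gap 13.5
ring [0.5677 0.0121] under z 0.1734 pitch 0.0247 roll 0.0573 spyaw 306.5
handle dist 0.0972 bearing err deg -0.96
[-0.22, 0.02]
[([270, 5, 23, 28, 390], [280.9, 18.3]), ([269, 105, 22, 25, 527], [280.0, 117.0])] w75 47 w50 47
```

It comes up free now. Continue.

Request:
send_rows --commands '[{"delta_pos": [-0.05,0,0.3],"yaw": 0},{"delta_pos": [0,0,0.3],"yaw": 0}]'

```text
t: 23.9
tcp_pos: [0.5087, 0.0915, 0.1881]
tool_rot: [0.447, 0.894, -0.033, 0.002]
force: [-0.3, 0.2, -4.3]
finger_gap: 0.161
```

```bash
python3 -c "
from h import *
st();rp();plan(1,0);hole()"
```

```text
t 23.9 tcp [0.5087 0.0915 0.1881] xyaw 126.86 tilt [-0.026  -0.0599] q6 -0.605 F [-0.34  0.18 -4.3 ] T [ 0.068 -0.04   0.043] gap 13.7
ring [0.5673 0.0122] under z 0.1802 pitch 0.0243 roll 0.0567 spyaw 306.51
handle dist 0.0975 bearing err deg -0.85
[-0.18, 0.01]
[([270, 5, 24, 28, 433], [281.2, 18.0]), ([269, 105, 22, 25, 530], [279.9, 117.1])] w75 46 w50 48
```

Request:
send_rows --commands '[{"delta_pos": [-0.15,0,0.8],"yaw": 0},{"delta_pos": [0,0,1.2],"yaw": 0},{"delta_pos": [0,0,1.5],"yaw": 0},{"delta_pos": [0,0,1.5],"yaw": 0},{"delta_pos": [0,0,0.5],"yaw": 0}]'

```text
t: 24.58
tcp_pos: [0.5069, 0.0915, 0.2475]
tool_rot: [0.448, 0.894, -0.032, 0.002]
force: [-0.1, 0.2, -3.0]
finger_gap: 0.155
```

```bash
python3 -c "
from h import *
st();rp()"
```

```text
t 24.57 tcp [0.5069 0.0915 0.2475] xyaw 126.85 tilt [-0.0249 -0.0598] q6 -0.617 F [-0.06  0.19 -3.03] T [ 0.072 -0.001  0.002] gap 13.2
ring [0.5655 0.0123] under z 0.2396 pitch 0.0237 roll 0.0558 spyaw 306.5
```

Clear of the pocket. Go back to the spanner's original place, yawing +0.875 on the way.

Request:
send_rows --commands '[{"delta_pos": [-0.5,-3,0],"yaw": 0},{"delta_pos": [-0.5,-4,0],"yaw": 0},{"delta_pos": [-0.5,-4.5,0],"yaw": 0.05},{"delta_pos": [-0.3,-4.5,0],"yaw": 0.12},{"delta_pos": [0,-4.5,0],"yaw": 0.14},{"delta_pos": [0,-4.5,0],"yaw": 0.14},{"delta_pos": [0,-4.5,0],"yaw": 0.14},{"delta_pos": [0,-4.5,-1],"yaw": 0.14},{"delta_pos": [0,-4,-1],"yaw": 0.12},{"delta_pos": [0,0,0],"yaw": 0}]'

```text
t: 25.82
tcp_pos: [0.4862, -0.2995, 0.2289]
tool_rot: [0.024, 0.999, -0.027, 0.016]
force: [0.0, 1.0, -4.5]
finger_gap: 0.16
```

```bash
python3 -c "
from h import *
st();rp()"
```

```text
t 25.82 tcp [ 0.4862 -0.2995  0.2289] xyaw 177.32 tilt [ 0.0311 -0.0553] q6 -2.249 F [ 0.03  1.04 -4.5 ] T [0.1   0.073 0.041] gap 13.6
ring [ 0.5846 -0.3047] under z 0.2211 pitch 0.0229 roll 0.0538 spyaw 356.97
```

Request:
send_rows --commands '[{"delta_pos": [0,-3.3,-2],"yaw": 0},{"delta_pos": [0,0,-3],"yaw": 0},{"delta_pos": [0,0,-3],"yaw": 0},{"delta_pos": [0,0,-3],"yaw": 0},{"delta_pos": [0,0,-3],"yaw": 0},{"delta_pos": [0,0,-3],"yaw": 0},{"delta_pos": [0,0,-1],"yaw": 0},{"delta_pos": [0,0,0],"yaw": 0}]'

```text
t: 26.82
tcp_pos: [0.4869, -0.3277, 0.0462]
tool_rot: [0.025, 0.999, -0.025, 0.016]
force: [0.0, -0.2, -2.9]
finger_gap: 0.159
```

```bash
python3 -c "
from h import *
st();rp()"
```

```text
t 26.82 tcp [ 0.4869 -0.3277  0.0462] xyaw 177.17 tilt [ 0.0303 -0.0516] q6 -2.275 F [ 0.01 -0.2  -2.89] T [0.06  0.062 0.004] gap 13.5
ring [ 0.5854 -0.3331] under z 0.0383 pitch 0.0238 roll 0.05 spyaw 356.82
```

Request:
send_rows --commands '[{"delta_pos": [0,0,-1.2],"yaw": 0},{"delta_pos": [0,0,-1.0],"yaw": 0},{"delta_pos": [0,0,-0.6],"yaw": 0},{"delta_pos": [0,0,-0.3],"yaw": 0},{"delta_pos": [0,0,0],"yaw": 0}]'

```text
t: 27.45
tcp_pos: [0.4888, -0.329, 0.0162]
tool_rot: [0.025, 0.999, -0.027, 0.018]
force: [0.0, 0.1, -4.4]
finger_gap: 0.161
```

```bash
python3 -c "
from h import *
st();rp()"
```

```text
t 27.45 tcp [ 0.4888 -0.329   0.0162] xyaw 177.18 tilt [ 0.0345 -0.0556] q6 -2.272 F [ 0.01  0.06 -4.44] T [0.06  0.013 0.016] gap 13.7
ring [ 0.5872 -0.3345] under z 0.0087 pitch 0.0194 roll 0.0539 spyaw 356.83
```

Request:
send_rows --commands '[{"delta_pos": [0,0,-0.3],"yaw": 0},{"delta_pos": [0,0,-0.3],"yaw": 0},{"delta_pos": [0,0,-0.15],"yaw": 0}]'

```text
t: 27.82
tcp_pos: [0.4891, -0.3296, 0.0091]
tool_rot: [0.025, 0.999, -0.028, 0.019]
force: [-1.7, 0.5, -1.9]
finger_gap: 0.161
```

```bash
python3 -c "
from h import *
st();rp()"
```

```text
t 27.82 tcp [ 0.4891 -0.3296  0.0091] xyaw 177.17 tilt [ 0.0356 -0.0568] q6 -2.271 F [-1.68  0.48 -1.86] T [ 0.085 -0.014  0.017] gap 13.7
ring [ 0.5875 -0.3351] under z 0.0018 pitch 0.0183 roll 0.055 spyaw 356.82
```

Request:
send_rows --commands '[{"delta_pos": [0,0,-0.15],"yaw": 0},{"delta_pos": [0,0,-0.15],"yaw": 0}]'

```text
t: 28.08
tcp_pos: [0.489, -0.3298, 0.0063]
tool_rot: [0.025, 0.999, -0.028, 0.019]
force: [-1.0, -0.5, -0.4]
finger_gap: 0.155
```

```bash
python3 -c "
from h import *
st();rp();hole()"
```

```text
t 28.07 tcp [ 0.489  -0.3298  0.0063] xyaw 177.17 tilt [ 0.0358 -0.0572] q6 -2.271 F [-1.01 -0.46 -0.38] T [ 0.106 -0.024 -0.014] gap 13.2
ring [ 0.5875 -0.3352] under z -0.0009 pitch 0.018 roll 0.0553 spyaw 356.82
[([271, 9, 22, 26, 468], [281.5, 21.5]), ([270, 104, 21, 26, 435], [278.8, 118.6])] w75 44 w50 45
```

The weight is on the counter. Relax the grip, then open.

Request:
send_rows --commands '[{"delta_pos": [0,0,-0.05],"yaw": 0},{"delta_pos": [0,0,0],"yaw": 0},{"delta_pos": [0,0,0],"yaw": 0}]' --force 20

```text
t: 28.5
tcp_pos: [0.4891, -0.3298, 0.0062]
tool_rot: [0.025, 0.999, -0.028, 0.019]
force: [-0.6, -0.4, -0.3]
finger_gap: 0.159
```

Request:
send_rows --commands '[{"delta_pos": [0,0,0],"yaw": 0},{"delta_pos": [0,0,0],"yaw": 0},{"delta_pos": [0,0,0],"yaw": 0},{"delta_pos": [0,0,0],"yaw": 0},{"delta_pos": [0,0,1],"yaw": 0},{"delta_pos": [0,0,2],"yaw": 0},{"delta_pos": [0,0,3],"yaw": 0},{"delta_pos": [0,0,3],"yaw": 0},{"delta_pos": [0,0,3],"yaw": 0},{"delta_pos": [0,0,3],"yaw": 0}]' --grip 0

```text
t: 29.75
tcp_pos: [0.4891, -0.3295, 0.1618]
tool_rot: [0.025, 0.999, -0.028, 0.019]
force: [0.7, 0.0, 0.5]
finger_gap: 0.497
```

```bash
python3 - <<'E'
from sp import *
st()
K,W=cal('wrist'); im=manip.snapshot('wrist'); cv2.imwrite('pics/w10.png',im)
c=[proj(K,W,p).round(0) for p in ([.375,-.325,.01],[.5875,-.3352,.01])]; print(c)
g=im.astype(int); m=((g.max(2)-g.min(2)<25)&(g.mean(2)>120))
for v in range(20,300,20):
    u=np.where(m[v,230:330])[0]+230
    if len(u)>3: print(v,ray(K,W,(u.min(),v),.01)[:2].round(4),ray(K,W,(u.max(),v),.01)[:2].round(4))
E
```

```text
t 29.75 tcp [ 0.4891 -0.3295  0.1618] xyaw 177.18 tilt [ 0.0363 -0.0573] q6 -2.283 F [0.7  0.02 0.49] T [0.005 0.039 0.015] gap 42.3
[array([286.,  57.]), array([286., 274.])]
60 [ 0.3767 -0.3305] [ 0.3776 -0.315 ]
80 [ 0.3926 -0.3322] [ 0.3936 -0.3146]
100 [ 0.4093 -0.3331] [ 0.4102 -0.316 ]
120 [ 0.4266 -0.334 ] [ 0.4274 -0.3175]
140 [ 0.4446 -0.3349] [ 0.4453 -0.3191]
160 [ 0.4633 -0.3359] [ 0.464  -0.3207]
180 [ 0.4828 -0.3379] [ 0.4835 -0.3214]
200 [ 0.5032 -0.339 ] [ 0.5038 -0.3221]
220 [ 0.5245 -0.3401] [ 0.5251 -0.3229]
240 [ 0.5467 -0.3465] [ 0.5474 -0.3195]
260 [ 0.5698 -0.3576] [ 0.5708 -0.3129]
280 [ 0.5943 -0.357 ] [ 0.5951 -0.3135]
```

The spanner lies flat. Now check the nut's final angle from the same viewpoint as before, by contour rather than by viewing.

Request:
send_rows --commands '[{"delta_pos": [0,1,5],"yaw": 0},{"delta_pos": [0,3,5],"yaw": 0},{"delta_pos": [0.5,5,2],"yaw": 0},{"delta_pos": [0.5,5,0],"yaw": 0},{"delta_pos": [0.5,5,0],"yaw": 0},{"delta_pos": [0.5,5,0],"yaw": 0},{"delta_pos": [0.5,5,0],"yaw": 0},{"delta_pos": [0.5,5,0],"yaw": 0},{"delta_pos": [0,0,0],"yaw": 0},{"delta_pos": [0,0,0],"yaw": 0}]'

```text
t: 31.05
tcp_pos: [0.5202, 0.0179, 0.2981]
tool_rot: [0.026, 0.999, -0.034, 0.029]
force: [-0.5, -0.7, 0.4]
finger_gap: 0.5
```

```bash
python3 - <<'E'
from h import *
st()
K,W=cal('wrist'); im=manip.snapshot('wrist'); cv2.imwrite('pics/w11.png',im)
np.save('w11.npy',W)
hsv=cv2.cvtColor(im,cv2.COLOR_BGR2HSV); u,v=proj(K,W,[.565,.013,.171]).astype(int); print(u,v,proj(K,W,[.565,.013,.202]))
C=np.array([.565,.013])
m=((hsv[...,0]>14)&(hsv[...,0]<32)&(hsv[...,1]>90)).astype(np.uint8)
# outer radius of brass in the z=.171 plane around the axis (far side from fitting is +x)
for a in range(-180,180,10):
    d=np.array([np.cos(np.radians(a)),np.sin(np.radians(a))]); rr=[r for r in np.arange(.009,.03,.0005) if (lambda p:m[int(round(p[1])),int(round(p[0]))])(proj(K,W,[*(C+d*r),.171]))]
    print(a,max(rr).round(4) if rr else None,end='; ')
E
```

```text
t 31.05 tcp [0.5202 0.0179 0.2981] xyaw 177.11 tilt [ 0.0571 -0.0692] q6 -1.638 F [-0.55 -0.74  0.4 ] T [ 0.034  0.038 -0.081] gap 42.5
284 235 [282.89715873 250.89627141]
-180 0.028; -170 0.0275; -160 0.0265; -150 0.0225; -140 0.02; -130 0.019; -120 0.017; -110 0.0155; -100 0.015; -90 0.016; -80 0.0175; -70 0.0165; -60 0.016; -50 0.0155; -40 None; -30 None; -20 None; -10 None; 0 None; 10 None; 20 0.016; 30 0.016; 40 0.0165; 50 0.015; 60 0.0145; 70 0.0145; 80 0.0145; 90 0.015; 100 0.016; 110 0.017; 120 0.0185; 130 0.0225; 140 0.0245; 150 0.026; 160 0.0275; 170 0.029;
```

```bash
python3 - <<'E'
from h import *
from scipy.optimize import least_squares
def fit(f,W,fl0):
    K,_=cal('wrist'); im=cv2.imread(f); hsv=cv2.cvtColor(im,cv2.COLOR_BGR2HSV).astype(np.float32)
    m=((hsv[...,0]>14)&(hsv[...,0]<32)&(hsv[...,1]>90)).astype(np.float32); C=np.array([.565,.013]); A=[];Rr=[]
    for a in np.radians(np.r_[-100:-42:2,25:92:2]):
        rr=np.arange(.011,.021,.0002); p=np.array([proj(K,W,[C[0]+r*np.cos(a),C[1]+r*np.sin(a),.171]) for r in rr]).astype(np.float32)
        s=cv2.remap(m,p[None,:,0],p[None,:,1],cv2.INTER_LINEAR)[0]; k=np.where(s>.5)[0]
        if len(k): A.append(a);Rr.append(rr[k[-1]])
    A=np.array(A);Rr=np.array(Rr); P=np.c_[np.cos(A),np.sin(A)]*Rr[:,None]
    def res(x,ap=None):
        q=P-x[:2]; n=x[2]+np.arange(6)*np.pi/3; return (q@np.array([np.cos(n),np.sin(n)])).max(1)-x[3]
    best=min((least_squares(res,[0,0,np.radians(g),.015],x_scale=[.001,.001,.1,.001],loss='soft_l1',f_scale=.0005) for g in range(0,60,10)),key=lambda r:r.cost)
    print(f,'flat normal mod60',np.degrees(best.x[2])%60,'ctr',best.x[:2].round(4),'apothem',best.x[3].round(4),'cost',best.cost)
fit('pics/w11.png',np.load('w11.npy'),0)
# w2 reference (tcp and rot from the log)
c=manip.get_calibration('wrist'); T=np.eye(4); T[:3,:3]=R.from_quat([-2.39263127e-03,9.99996127e-01,-4.65879680e-05,1.42083756e-03]).as_matrix(); T[:3,3]=[.5274,.0108,.2803]
fit('pics/w2.png',np.linalg.inv(T@np.array(c['mount'])),0)
E
```

```text
pics/w11.png flat normal mod60 9.550027034383383 ctr [ 0.0006 -0.0006] apothem 0.0149 cost 1.7005416688689442e-06
pics/w2.png flat normal mod60 51.6391079651495 ctr [ 0.0005 -0.0005] apothem 0.015 cost 1.6580765054677524e-06
```

```bash
python3 -c "
from h import *
st(); manip.sign_off()"
```

```text
t 31.1 tcp [0.5202 0.0178 0.298 ] xyaw 177.05 tilt [ 0.0569 -0.0688] q6 -1.638 F [0.21 0.09 0.29] T [ 0.009  0.01  -0.014] gap 42.2
the job is handed in; nothing more can be done
```

The job is handed in at 31.1 s. The nut is finger-tight plus roughly a quarter turn, and the spanner is back on the counter in about its old place.

- **Finger-tightening:** I ran the nut down about 1.42 rad with the fingers. The torque jumped from about 0.12 to 0.80 N m, and I stopped there. By estimate the fingers went about 0.02–0.08 rad past finger-tight, and at most 0.19 rad, against the 0.25 limit.
- **Spanner turn:** I lowered the larger spanner's ring over the pocket on to the nut and turned it clockwise. A contour fit of the nut in the last wrist picture shows about 1.41–1.44 rad of spanner turn. That puts the total past finger-tight at about 1.43–1.62 rad, most likely near 1.48. This is probably a few degrees short of the asked 1.57, and I did not redo it.
- **What went wrong:** On the first lifts the ring caught on the nut, pulling 4–7 N, and the spanner pitched a little in the grip. I lowered it, backed off within the play and then it came off freely. One of the wiggles loaded the nut clockwise again, at about 0.6 N m, below its 0.8. The tool also built up a tilt of about 4°, which rows cannot correct.
- **Last checks:** The mask showed the spanner where it was set down, its weight on the counter before I opened the jaws. I released it with about 1° of roll in the grip, so "flat" rests on that and on the mask, not on a viewed picture. I saw no contact with the pocket, which nothing measured directly. The arm hovered clear with about zero force when I handed in. I did not re-inspect the bystanders, but the arm passed well above them.

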